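# Find and flag the loose clamp lever on the sign template

## Robot

A 6-joint arm with a two-finger parallel gripper is mounted at the origin on the work surface. World frame = base frame: x ahead of the robot, y to its left, z up, the work surface at z = 0. Lengths are in m, angles in rad, forces in N, time in s.
With the tool pointing down it reaches from about 0.425 to 0.925 m from the base axis. Payload 12.5 kg.
Tool frame: the origin (TCP) lies at the very end of the fingers, on their centre line; the grasp point (between the pads) lies 19 mm behind it (r.grasp_offset is the distance from the TCP to the grasp point, in m); z points along the fingers, y is the direction in which the jaws open and shut (so a half turn about z gives the same grasp; the last joint's range is limited). The gripper opens to 85 mm and grips with 20 to 120 N. Pads are 22 mm wide; open, the fingers measure 114 mm over their backs; the gripper's body (76 mm by 85 mm) begins 54 mm behind the grasp point. The pads swing forward as they close: fully open they stand 13 mm farther back than shut.
Start: joints at [1.231, 0.491, 1.559, -0, 1.092, -0.106], TCP at [0.145, 0.608, 0.204] pointing down, gripper open.
Joint ranges: [-3.1, 3.1], [-0.84, 2.19], [0.05, 2.79], [-1.13, 4.28], [0.06, 2.93], [-2.69, 2.69]. Speed limits (rad/s): [2.22, 2.22, 2.79, 3.14, 3.14, 3.14].

## Interface

Orientations are given as [roll, pitch, yaw] about the fixed x, y, z axes, in that order (R = Rz(yaw) Ry(pitch) Rx(roll)).
In Python, from rig import r gives the robot as it stands.
- The arm moves only by the tool servo_tool, never from a script. Its argument "commands" is a list of rows, each a list of 7 numbers: the shift along the tool's x, y, z in m, then the turn, a rotation vector about the tool's x, y, z in degrees, then the opening, from 0 (shut) to 1 (fully open). In form: [[x, y, z, rx, ry, rz, jaw], ...]. A call has 1 to 20 rows; each row is the pose to reach, as a shift and turn from the pose measured when the call began, along the tool's axes at that moment; what a row does not reach only later rows make up. A row lasts 1/12 s, in which the tool goes at most 41.7 mm and 7.16 degrees, less where a joint would pass 70% of its speed; a pose out of reach is approached as far as the arm can. A call with a gripper value outside its range is refused whole. The fingers move at their own pace and stop on an object; "grip_force" is the grip in N (left out, the last holds). Time passes only in rows, so rows that repeat a pose let the fingers close. It gives the time, the measured TCP pose, the force and the opening at its end, in the units of the state.
- r.state(): the state, without advancing time (a new reading comes with each control period).
- r.grab_frame(name): name is "side" or "top"; returns a dict with "frame" (480x640x3 uint8, red, green, blue), "intrinsics" (3x3 intrinsics, pixels), "origin" and "rotation" of the camera in the world. Camera axes: x right, y up, looking along -z (the intrinsics and any distortion apply to the point x, -y, -z); pixel columns grow to the right and rows downward; lengths in m; the calibration is good to about 2 mm. A picture is of the moment at which its call begins. There is no depth.
- r.close_job(): hands the job in, once; it reports no verdict.
The state is a dict: "t": time; "qpos": joint angles; "qd": joint speeds; "joint_torque": joint torques, N m; "tool_pos": TCP position; "tool_rot": TCP orientation; "wrist_force": force on the tool from outside, world axes, zero at the start; "wrist_torque": the same for the moment, N m; "finger_gap": finger opening in m.
Only numpy, scipy, OpenCV 4.12 (cv2) and the standard library are available. Lean on these libraries where they do the work, as an engineer would, in place of code of your own. Each camera call takes 0.05 s, during which the arm holds its last target.

## Task

One of the three clamp levers on the sign template has worked loose and only pushing will show which: push the levers' upright handles clockwise (seen from above) with closed fingers, gently and without gripping them (30 N would damage a clamp), leaving a lever as soon as it holds firm against about 7 N. Turn the loose one on until it is fully home, then take the flag from its rack and stand it, fully seated, in the hole of that lever's head. Leave everything else on the bench alone.

Things in the scene. Friction and masses are not known exactly. Their poses are not given: they have to be found in the camera images.
- head_right: the right clamp head as the robot sees it (right is towards -y), fixed on a 12 mm thick template board. Grey casting 96 mm (its x) by 90 mm (its y), 40 mm high, plus an aluminium boss from 48 to 84 mm along its +x. Origin: centre of the underside, on the axis about which the lever turns (vertical). A small steel tongue sticks out 22 mm on its +y side, 6 to 14 mm up. The heads' yaws differ
- handle_right (a point): centre of the top of the right head's upright black crank handle: 16 mm dia, its upper 37 mm clear above the 12 mm round lever arm, 60 mm from the lever axis; its top is 96 mm above the head's underside (108 mm above the table). At the start it lies exactly along the head's -x. The frame turns with the lever
- lever_right (a joint): rad the lever has turned clockwise seen from above (the tightening way), 0 at the start. It cannot turn anticlockwise. A loose lever turns easily (2 to 4 N at the handle) until it comes home hard at 0.6 and then stays there; a tight one stops hard at once: under 7 to 10 N at the handle it yields about 0.05 rad and never more than 0.15 rad (9 mm), and springs back or stays there
- hole_right (a point): centre of the mouth of the flag hole in the top of the right head's boss, 66 mm from the lever axis along the head's +x, 40 mm above its underside (52 mm above the table). Hole 15 mm dia, 26 mm deep, opening upwards
- head_middle: the middle clamp head as the robot sees it (right is towards -y), fixed on a 12 mm thick template board. Grey casting 96 mm (its x) by 90 mm (its y), 40 mm high, plus an aluminium boss from 48 to 84 mm along its +x. Origin: centre of the underside, on the axis about which the lever turns (vertical). A small steel tongue sticks out 22 mm on its +y side, 6 to 14 mm up. The heads' yaws differ
- handle_middle (a point): centre of the top of the middle head's upright black crank handle: 16 mm dia, its upper 37 mm clear above the 12 mm round lever arm, 60 mm from the lever axis; its top is 96 mm above the head's underside (108 mm above the table). At the start it lies exactly along the head's -x. The frame turns with the lever
- lever_middle (a joint): rad the lever has turned clockwise seen from above (the tightening way), 0 at the start. It cannot turn anticlockwise. A loose lever turns easily (2 to 4 N at the handle) until it comes home hard at 0.6 and then stays there; a tight one stops hard at once: under 7 to 10 N at the handle it yields about 0.05 rad and never more than 0.15 rad (9 mm), and springs back or stays there
- hole_middle (a point): centre of the mouth of the flag hole in the top of the middle head's boss, 66 mm from the lever axis along the head's +x, 40 mm above its underside (52 mm above the table). Hole 15 mm dia, 26 mm deep, opening upwards
- head_left: the left clamp head as the robot sees it (right is towards -y), fixed on a 12 mm thick template board. Grey casting 96 mm (its x) by 90 mm (its y), 40 mm high, plus an aluminium boss from 48 to 84 mm along its +x. Origin: centre of the underside, on the axis about which the lever turns (vertical). A small steel tongue sticks out 22 mm on its +y side, 6 to 14 mm up. The heads' yaws differ
- handle_left (a point): centre of the top of the left head's upright black crank handle: 16 mm dia, its upper 37 mm clear above the 12 mm round lever arm, 60 mm from the lever axis; its top is 96 mm above the head's underside (108 mm above the table). At the start it lies exactly along the head's -x. The frame turns with the lever
- lever_left (a joint): rad the lever has turned clockwise seen from above (the tightening way), 0 at the start. It cannot turn anticlockwise. A loose lever turns easily (2 to 4 N at the handle) until it comes home hard at 0.6 and then stays there; a tight one stops hard at once: under 7 to 10 N at the handle it yields about 0.05 rad and never more than 0.15 rad (9 mm), and springs back or stays there
- hole_left (a point): centre of the mouth of the flag hole in the top of the left head's boss, 66 mm from the lever axis along the head's +x, 40 mm above its underside (52 mm above the table). Hole 15 mm dia, 26 mm deep, opening upwards
- flag: loose marker flag, about 60 g, 100 mm tall, standing in the rack. Origin: centre of its foot's end; z up. Foot 12 mm dia, 20 mm long below a collar of 28 mm dia (20 to 25 mm up) that sits on the rim of a hole; thin stem; white plate 3 mm thick from 32 to 62 mm up reaching 36 mm to its +x; wooden grip 16 mm dia from 66 to 100 mm up
- flag_tip (a point): the end of the flag's foot (same point as the flag's origin)
- rack: fixed wooden block 70 x 70 x 30 mm holding the flag upright in a 15 mm hole in its top centre; the flag's foot end is 10 mm above the table there. Origin: centre of underside
- tape: bystander: roll of tape, 90 mm dia, 25 mm high, lying flat on the table. Leave it alone
- water: bystander: water bottle, 64 mm dia, 200 mm high. Leave it alone
- sign_ring: bystander: flat black plastic ring for a sign, 120 mm outside, 84 mm inside, 8 mm thick, lying on the template board. Leave it alone
- sign_arrow: bystander: flat black plastic arrow for a sign, about 70 x 110 mm, 8 mm thick, lying on the template board. Leave it alone
- sanding_block: bystander: cork sanding block 110 x 60 x 35 mm. Leave it alone
- glue: bystander: glue bottle, 56 mm dia, 130 mm high. Leave it alone
Things that resemble listed ones, but are neither listed nor needed, are in the scene too. What is shaped like the flag but purple is not meant.

How it is judged:
By the outcome, as a careful person would: the job done as asked, in the order asked, and still so for the second after the job is handed in, with the robot touching nothing.
It also fails if it takes over 70 s, if anything falls off the work surface, if the arm or the gripper's body presses on something with over 40 N, if the wrist force passes 120 N, or if a joint passes its speed limit or range.

## Working session

There is one attempt and no reset: what is moved stays moved. The work goes in short steps, Python scripts to look and compute and a tool call to move; the robot and the scene stay as the last step left them, time stands still between calls to the robot, and variables do not carry over. Pictures are saved under pics/ and viewed, and the job is handed in when it is done.

Besides the shell and the picture viewer there is one more tool, called after "Request:" as a command line: name --pt "numbers of a row" for each row, then --argument value for the rest. servo_tool: Moves the arm, as the interface text tells. Its arguments: {"type":"object","properties":{"commands":{"type":"array"},"grip_force":{"type":"number"}},"required":["commands"]}

```bash
ls; mkdir -p pics; python3 - <<'E'
from rig import r
import cv2
for n in("side","top"):
    f=r.grab_frame(n);cv2.imwrite(f"pics/{n}0.png",f["frame"][:,:,::-1]);print(n,f["intrinsics"],f["origin"],f["rotation"],[k for k in f])
print(r.state(), r.grasp_offset)
E
```

```text
pics
side [[525.25127118   0.         316.96577124]
 [  0.         525.25127118 245.93249649]
 [  0.           0.           1.        ]] [ 0.0756916  -1.05422471  0.65657096] [ 1.06819808  0.02312034 -0.48848244] ['frame', 'intrinsics', 'origin', 'rotation']
top [[465.36070728   0.         330.13937109]
 [  0.         465.36070728 241.86845813]
 [  0.           0.           1.        ]] [ 0.33601111 -0.12154009  1.10712344] [ 0.19536204  0.00499501 -1.58783678] ['frame', 'intrinsics', 'origin', 'rotation']
{'t': 0.1, 'qpos': array([ 1.23140271e+00,  4.91502782e-01,  1.55936800e+00, -1.46636034e-05,
        1.09169674e+00, -1.05635909e-01]), 'qd': array([ 0.00119877, -0.00077244, -0.0028988 , -0.00223674,  0.00020133,
        0.0013802 ]), 'joint_torque': array([ 2.72424448e-03, -6.19440937e+01, -2.62024319e+01, -8.81432152e-05,
        2.93560093e-03, -5.06123604e-05]), 'tool_pos': array([0.1447031 , 0.60779736, 0.20309108]), 'tool_rot': array([-3.14062184e+00, -8.98566119e-05,  2.90784166e+00]), 'wrist_force': array([ 0.54767551, -1.0080234 , -0.4962206 ]), 'wrist_torque': array([ 0.00627272, -0.02760859,  0.04213997]), 'finger_gap': 0.08550134998393112} 0.0187
```

View pics/side0.png

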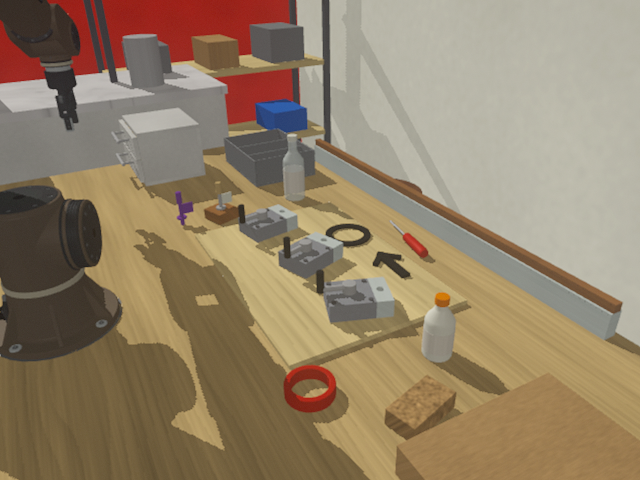

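View pics/top0.png

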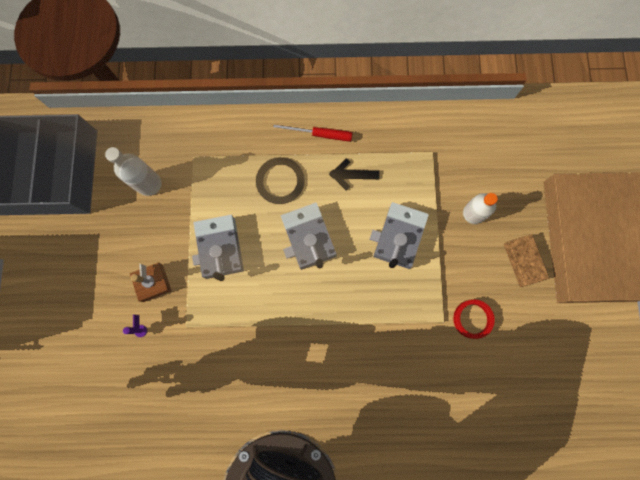

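The top view shows the three heads at about (218,247), (309,238) and (403,237). The rack with the flag is at (149,282) and the purple decoy at (135,326). I'll write helpers and enlarge the crops.

```bash
cat > h.py <<'E'
import numpy as np,cv2
from scipy.spatial.transform import Rotation as Ro
from rig import r
def cam(n):
    f=r.grab_frame(n); f["R"]=Ro.from_euler("xyz",f["rotation"]).as_matrix(); return f
def proj(f,P):
    p=(np.atleast_2d(P)-f["origin"])@f["R"]; p=p*[1,-1,-1]; q=p@np.array(f["intrinsics"]).T
    return q[:,:2]/q[:,2:]
def ray(f,uv):
    d=np.linalg.inv(f["intrinsics"])@[uv[0],uv[1],1]; return f["R"]@(d*[1,-1,-1])
def onz(f,uv,z):
    d=ray(f,uv); return f["origin"]+d*(z-f["origin"][2])/d[2]
def tri(f,a,g,b):
    d1=ray(f,a);d1/=np.linalg.norm(d1);d2=ray(g,b);d2/=np.linalg.norm(d2)
    s=np.linalg.lstsq(np.c_[d1,-d2],g["origin"]-f["origin"],rcond=None)[0]
    p=f["origin"]+s[0]*d1;q=g["origin"]+s[1]*d2
    return (p+q)/2,np.linalg.norm(p-q)
def crop(f,x,y,w,h,k,name):
    im=f["frame"][y:y+h,x:x+w,::-1]; cv2.imwrite(name,cv2.resize(im,None,fx=k,fy=k,interpolation=cv2.INTER_CUBIC))
E
python3 - <<'E'
from h import *
t=cam("top");s=cam("side")
print(proj(t,[0,0,0]),proj(s,[0,0,0]))
crop(t,185,195,130,95,6,"pics/t1.png");crop(t,280,195,160,95,5,"pics/t2.png");crop(s,170,170,260,160,3,"pics/s1.png");crop(t,115,255,80,90,6,"pics/t3.png")
E
```

```text
[[279.88146359 491.01681547]] [[ 57.8109306  319.60073202]]
```

View pics/t1.png

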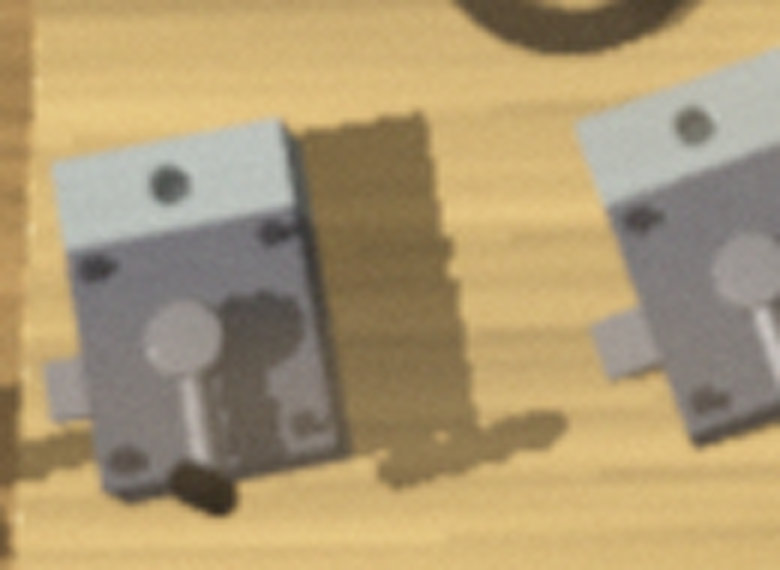

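View pics/t2.png

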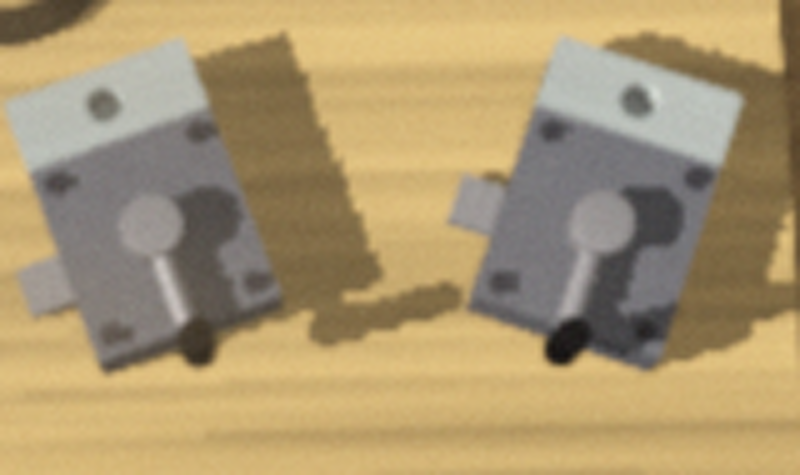

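View pics/s1.png

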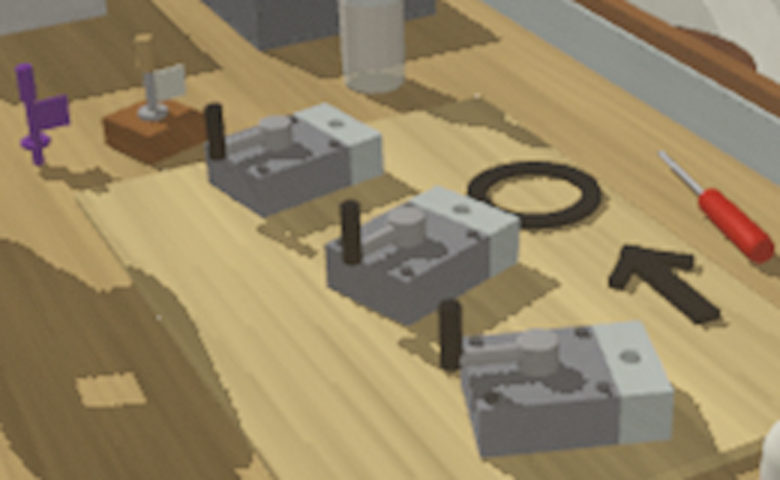

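View pics/t3.png

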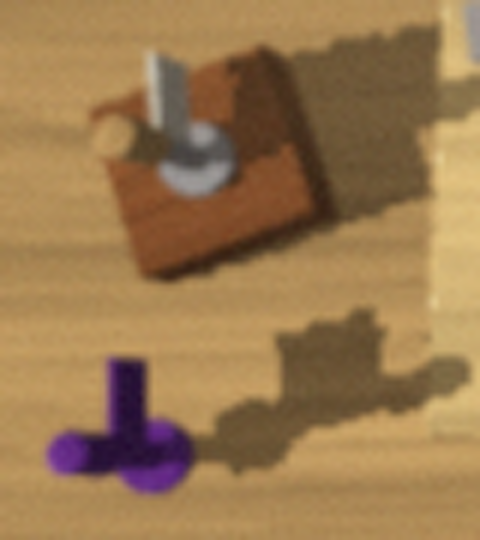

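```bash
python3 - <<'E'
from h import *
t=cam("top");s=cam("side")
print("nadir",proj(t,[t["origin"][0],t["origin"][1],0]))
T=lambda x,y,k,ox,oy:((x+.5)/k-.5+ox,(y+.5)/k-.5+oy)
S=lambda x,y:T(x,y,3,170,170)
holeT=dict(left=T(169,184,6,185,195),middle=T(103,103,5,280,195),right=T(637,100,5,280,195))
holeS=dict(left=S(336,123),middle=S(461,209),right=S(629,356))
hS=dict(left=S(215,107),middle=S(350,205),right=S(450,303))
hT=dict(left=T(219,498,6,185,195),middle=T(200,352,5,280,195),right=T(563,350,5,280,195))
# black mask components of the handles in top
g=t["frame"].max(axis=2)
for k in holeT:
    a=onz(t,holeT[k],.052); b=onz(s,holeS[k],.052);c=onz(t,hT[k],.108);d=onz(s,hS[k],.108)
    print(k,"hole",a[:2].round(4),b[:2].round(4),tri(t,holeT[k],s,holeS[k]))
    print("  handle",c[:2].round(4),d[:2].round(4),tri(t,hT[k],s,hS[k]))
    for A,C in((a,c),(b,d)):
        v=A-C; print("  len",np.linalg.norm(v[:2]).round(4),"yaw",np.degrees(np.arctan2(v[1],v[0])).round(2))
# grip of flag and collar
gt=T(112,135,6,115,255);gs=S(143,37);print("grip top",tri(t,gt,s,gs),onz(t,gt,.110),onz(s,gs,.110))
ct=T(196,157,6,115,255);cs=S(153,113);print("collar",tri(t,ct,s,cs),onz(t,ct,.035),onz(s,cs,.035))
E
```

```text
nadir [[332.50894931 333.95682438]]
left hole [0.5893 0.1531] [0.5902 0.1493] (array([0.59076214, 0.15326223, 0.05006315]), np.float64(0.002104851961601648))
  handle [0.4595 0.1168] [0.4674 0.12  ] (array([0.46232348, 0.1152222 , 0.11055066]), np.float64(0.0066357008686485875))
  len 0.1348 yaw 15.62
  len 0.1262 yaw 13.43
middle hole [ 0.6097 -0.0509] [ 0.6088 -0.0545] (array([ 0.61048952, -0.05083569,  0.04979008]), np.float64(0.0004550303725081208))
  handle [ 0.4831 -0.0962] [ 0.4911 -0.0995] (array([ 0.48730308, -0.09759565,  0.10714262]), np.float64(0.008574112747010552))
  len 0.1345 yaw 19.69
  len 0.126 yaw 20.95
right hole [ 0.6066 -0.3005] [ 0.6057 -0.3029] (array([ 0.60705466, -0.30079934,  0.05032558]), np.float64(0.00012231273542779745))
  handle [ 0.4812 -0.2535] [ 0.4895 -0.2601] (array([ 0.48626053, -0.25571649,  0.10532071]), np.float64(0.009962152048180663))
  len 0.1339 yaw -20.55
  len 0.1238 yaw -20.24
grip top (array([0.46502844, 0.30657464, 0.10780813]), np.float64(0.0023122261231366824)) [0.4636351  0.30594852 0.11      ] [0.46458556 0.30084059 0.11      ]
collar (array([0.46591518, 0.30715149, 0.02901574]), np.float64(0.0022329963889648687)) [0.46412545 0.30507323 0.035     ] [0.46326181 0.29388133 0.035     ]
```

```bash
python3 - <<'E'
from h import *
t=cam("top");s=cam("side")
N=np.array([332.5,334])
res={}
from scipy import ndimage
for k,(bt,bs) in dict(left=((208,266,230,286),(235,200,250,226)),middle=((311,256,328,273),(278,233,296,262)),right=((386,256,403,272),(312,266,328,296))).items():
    x0,y0,x1,y1=bt
    a=t["frame"][y0:y1,x0:x1].astype(int); m=(a.max(2)<70)
    ys,xs=np.nonzero(m);P=np.c_[xs+x0,ys+y0]
    d=P.mean(0)-N;L=np.linalg.norm(d);d/=L
    pr=(P-N)@d
    print(k,"n",len(P),"mean",P.mean(0),"radial",pr.min(),pr.max())
    # base & top radial mapping: top end of handle circle radius ~ 8mm
    x0,y0,x1,y1=bs
    b=s["frame"][y0:y1,x0:x1].astype(int); m=(b.max(2)<70); lab,n=ndimage.label(m); 
    i=1+np.argmax(ndimage.sum(m,lab,range(1,n+1)));ys,xs=np.nonzero(lab==i)
    top=ys.min(); w=xs[(ys<top+8)]
    print("  side top row",top+y0,"cols mean top",w.mean()+x0,"rows span",ys.max()-top+1, "width",w.max()-w.min()+1)
    # top centre: row of ellipse centre approx top + half minor
    us=(w.mean()+x0, top+y0)
    for dv in (1,2): 
        print("   side onz",dv,onz(s,(us[0],us[1]+dv),.108)[:2])
    # iterate: top-circle centre radial = max - radius px
    c0=N+d*pr.max(); z=t["origin"][2]-.108; rad=.008*465/z
    c=P.mean(0)+d*(pr.max()+.5-rad-L); print("   top onz",onz(t,c,.108)[:2],c, tri(t,c,s,(us[0],us[1]+1.5)))
E
```

```text
left n 39 mean [218.84615385 276.58974359] radial 122.98728753838725 132.37319670967165
  side top row 205 cols mean top 240.875 rows span 18 width 6
   side onz 1 [0.46494354 0.11676224]
   side onz 2 [0.46275612 0.11098543]
   top onz [0.46353833 0.1252369 ] [217.2224248  275.76954521] (array([0.46599907, 0.12610328, 0.1024157 ]), np.float64(0.003638580498910649))
middle n 30 mean [319.1        263.23333333] radial 68.95231574168577 75.4057049011565
  side top row 237 cols mean top 286.3488372093023 rows span 21 width 6
   side onz 1 [ 0.49110831 -0.09956687]
   side onz 2 [ 0.48908623 -0.1038912 ]
   top onz [ 0.4873195  -0.09511142] [319.07055391 263.07782573] (array([ 0.49009746, -0.09580535,  0.10472315]), np.float64(0.00478014046336972))
right n 74 mean [394.86486486 262.13513514] radial 88.94479940184986 103.80691115763584
  side top row 270 cols mean top 319.46666666666664 rows span 23 width 6
   side onz 1 [ 0.48854077 -0.26097871]
   side onz 2 [ 0.48674439 -0.26432514]
   top onz [ 0.49532203 -0.26760941] [398.42477799 258.03294271] (array([ 0.49085473, -0.26570382,  0.10993591]), np.float64(0.00875271833590934))
```

```bash
python3 - <<'E'
from h import *
t=cam("top");s=cam("side")
T=lambda x,y,k,ox,oy:((x+.5)/k-.5+ox,(y+.5)/k-.5+oy)
a=lambda x,y:T(x,y,6,185,195); b=lambda x,y:T(x,y,5,280,195)
C=dict(left=(a(52,163),a(280,120),a(169,184)),middle=(b(5,100),b(183,38),b(103,103)),right=(b(563,36),b(743,98),b(637,100)))
for k,(p,q,h) in C.items():
    P,Q,H=[onz(t,z,.052)[:2] for z in(p,q,h)]
    v=P-Q; y=np.arctan2(v[1],v[0])-np.pi/2; x=np.array([np.cos(y),np.sin(y)])
    m=(P+Q)/2; H2=m-x*.018
    print(k,"edge",np.linalg.norm(v).round(4),"yaw",np.degrees(y).round(1),"hole",H.round(4),H2.round(4),"axis",(H-.066*x).round(4),"handle",(H-.126*x).round(4))
    hp=np.r_[H-.126*x,.108]; print("  proj handle top",proj(t,hp).round(1),proj(s,hp).round(1))
E
```

```text
left edge 0.0898 yaw 10.0 hole [0.5893 0.1531] [0.5886 0.1516] axis [0.5243 0.1416] handle [0.4652 0.1311]
  proj handle top [[214.5 275. ]] [[239. 204.]]
middle edge 0.0884 yaw 18.8 hole [ 0.6097 -0.0509] [ 0.6092 -0.0527] axis [ 0.5472 -0.0722] handle [ 0.4905 -0.0916]
  proj handle top [[317.4 261.7]] [[284.6 236.6]]
right edge 0.0886 yaw -20.9 hole [ 0.6066 -0.3005] [ 0.6056 -0.3022] axis [ 0.5449 -0.277 ] handle [ 0.4888 -0.2556]
  proj handle top [[393.  261.1]] [[318.3 269.7]]
```

```bash
cat >> h.py <<'E'
def to(p,yaw_deg):
    s=r.state(); R=Ro.from_euler("xyz",s["tool_rot"]); p=np.array(p)
    d=R.inv().apply(p-s["tool_pos"]); w=(R.inv()*Ro.from_euler("xyz",[np.pi,0,np.radians(yaw_deg)])).as_rotvec(degrees=True)
    print("pos",s["tool_pos"].round(4),"shift",d.round(4),"rot",w.round(2),"F",s["wrist_force"].round(2),"t",s["t"])
E
python3 -c "
from h import *
to([.4714,.0916,.2],190)"
```

```text
pos [0.1448 0.608  0.2036] shift [-0.4374 -0.4267  0.0036] rot [  0.     0.   -23.39] F [ 0.65 -0.63  0.05] t 0.5
```

Request:
servo_tool --pt "-0.4374 -0.4267 0.0036 0 0 -23.4 0" --pt "-0.4374 -0.4267 0.0036 0 0 -23.4 0" --pt "-0.4374 -0.4267 0.0036 0 0 -23.4 0" --pt "-0.4374 -0.4267 0.0036 0 0 -23.4 0" --pt "-0.4374 -0.4267 0.0036 0 0 -23.4 0" --pt "-0.4374 -0.4267 0.0036 0 0 -23.4 0" --pt "-0.4374 -0.4267 0.0036 0 0 -23.4 0" --pt "-0.4374 -0.4267 0.0036 0 0 -23.4 0" --pt "-0.4374 -0.4267 0.0036 0 0 -23.4 0" --pt "-0.4374 -0.4267 0.0036 0 0 -23.4 0" --pt "-0.4374 -0.4267 0.0036 0 0 -23.4 0" --pt "-0.4374 -0.4267 0.0036 0 0 -23.4 0" --pt "-0.4374 -0.4267 0.0036 0 0 -23.4 0" --pt "-0.4374 -0.4267 0.0036 0 0 -23.4 0" --pt "-0.4374 -0.4267 0.0036 0 0 -23.4 0" --pt "-0.4374 -0.4267 0.0036 0 0 -23.4 0" --pt "-0.4374 -0.4267 0.0036 0 0 -23.4 0" --pt "-0.4374 -0.4267 0.0036 0 0 -23.4 0" --pt "-0.4374 -0.4267 0.0036 0 0 -23.4 0" --pt "-0.4374 -0.4267 0.0036 0 0 -23.4 0" --grip_force 20

```text
t: 2.17
tool_pos: [0.4709, 0.0925, 0.2001]
tool_rot: [3.142, 0.0, -2.965]
wrist_force: [0.2, -0.3, 0.3]
finger_gap: -0.0001
```

```bash
python3 -c "
from h import *
to([.4714,.0916,.084],190);s=cam('side');t=cam('top');crop(s,170,120,200,140,4,'pics/s2.png');crop(t,150,180,200,140,4,'pics/t4.png');print(r.state()['finger_gap'])"
```

```text
pos [0.4709 0.0925 0.2001] shift [-0.0003 -0.001   0.1161] rot [0.   0.01 0.1 ] F [ 0.18 -0.25  0.35] t 2.1667
0.0003093104887862664
```

View pics/s2.png

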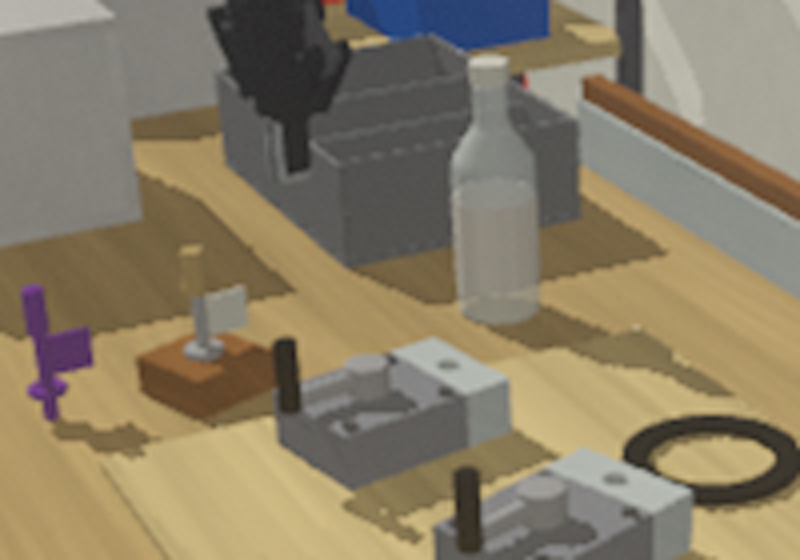

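View pics/t4.png

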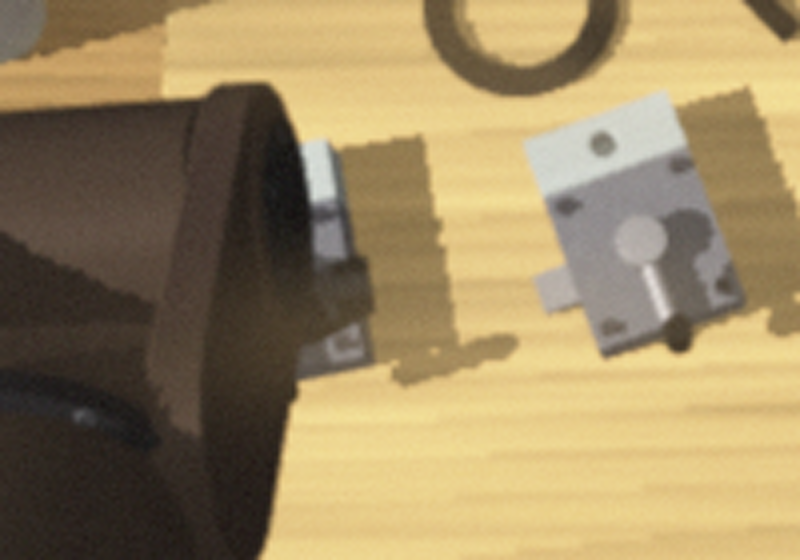

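The side view shows the closed fingertips hovering above the left head, with the tip at about (244,163). I'll descend on the -y side of the left handle.

Request:
servo_tool --pt "0 -0.001 0.04 0 0 0 0" --pt "0 -0.001 0.08 0 0 0 0" --pt "0 -0.001 0.116 0 0 0 0" --pt "0 -0.001 0.116 0 0 0 0" --pt "0 -0.001 0.116 0 0 0 0" --pt "0 -0.001 0.116 0 0 0 0" --pt "0 -0.001 0.116 0 0 0 0"

```text
t: 2.85
tool_pos: [0.4723, 0.0917, 0.0862]
tool_rot: [-3.141, 0.004, -2.965]
wrist_force: [0.1, 0.0, 0.0]
finger_gap: -0.0001
```

```bash
python3 -c "
from h import *
to([.4714,.0916,.084],190);s=cam('side');print(proj(s,r.state()['tool_pos']));crop(s,210,150,120,90,6,'pics/s3.png')"
```

```text
pos [0.4723 0.0917 0.0862] shift [0.0009 0.0001 0.0022] rot [-0.02  0.2   0.11] F [0.1  0.04 0.01] t 2.85
[[247.95277506 216.82739447]]
```

View pics/s3.png

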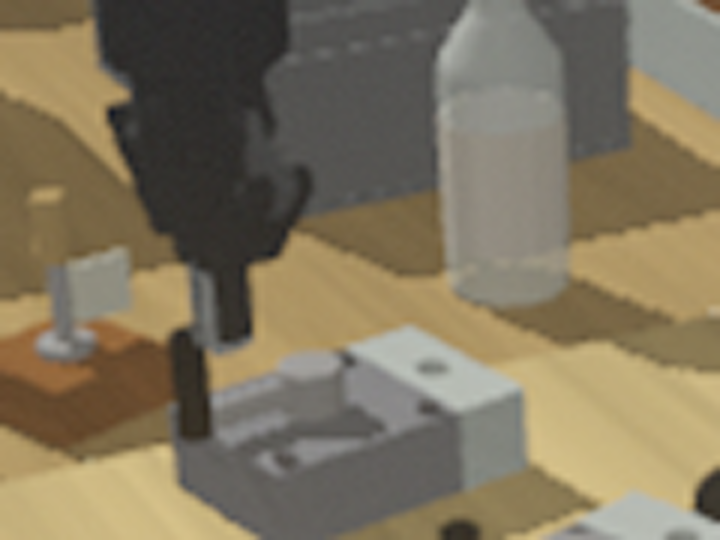

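```bash
python3 -c "
from h import *
s=cam('side');st=r.state();print(st['qpos'],st['tool_pos'],st['tool_rot'])
p=st['tool_pos']
for d in [(0,0,0),(0,0,.02),(0,.03,0),(0,.03,.02)]: print(d,proj(s,p+np.array(d)))
print(proj(s,[.4709,.0925,.2001]))
t=cam('top');cv2.imwrite('pics/t5.png',t['frame'][:,:,::-1]);cv2.imwrite('pics/s5.png',s['frame'][:,:,::-1]);print(proj(t,p))
"
```

```text
[ 5.40743217e-02  4.61137134e-01  2.03082640e+00  8.00526137e-05
  6.46177591e-01 -1.69308293e+00] [0.4721135  0.09156425 0.08595524] [-3.14121969  0.00343166 -2.96529492]
(0, 0, 0) [[247.91185421 216.91883349]]
(0, 0, 0.02) [[247.2224154  209.71814441]]
(0, 0.03, 0) [[243.63102643 212.56694796]]
(0, 0.03, 0.02) [[242.92284784 205.46055005]]
[[243.22694999 174.33270936]]
[[234.99059201 272.86487436]]
```

View pics/t5.png

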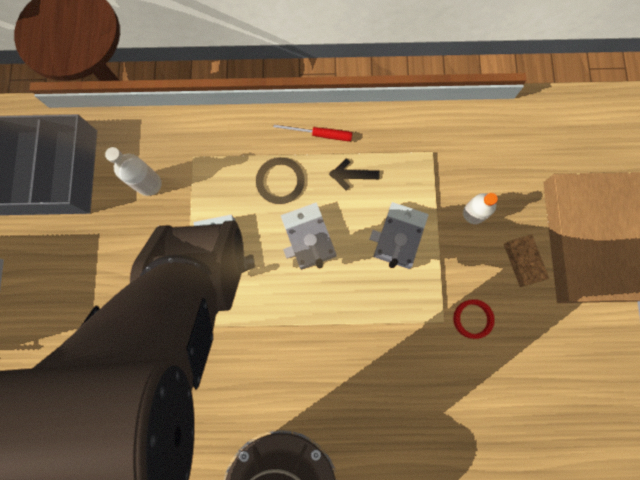

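View pics/s5.png

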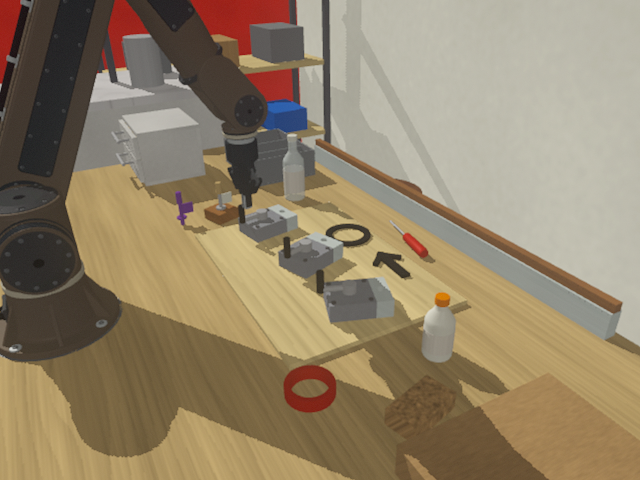

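```bash
python3 -c "
from h import *
t=cam('top');s=cam('side')
crop(t,190,200,120,90,6,'pics/t6.png')
T=lambda x,y,k,ox,oy:((x+.5)/k-.5+ox,(y+.5)/k-.5+oy)
for n,H,px in (('left',[.465,.128,.108],T(550,428,6,185,195)),('mid',[.490,-.094,.108],T(445,297,5,280,195))):
  g=onz(t,px,.012); d=g-np.array(H); d/=-d[2]; print(n,g,d)
  p=r.state()['tool_pos']
  for dz in(0,.028):
    q=p+[0,0,dz]; e=q+d*(q[2]-.012); print(dz,e,(proj(t,e)-[190,200])*6)
    e2=q+d*(q[2]-.052); print('  on head top',(proj(t,e2)-[190,200])*6)
"
```

```text
left [0.49685434 0.00925359 0.012     ] [ 0.33181604 -1.23694172 -1.        ]
0 [0.49590425 0.0009874  0.012     ] [[538.35733964 397.51015456]]
  on head top [[396.71291836 419.33538129]]
0.028 [ 0.5051951  -0.03364696  0.012     ] [[625.75845252 372.7555019 ]]
  on head top [[487.77004235 393.57526061]]
mid [ 0.5216327  -0.21099982  0.012     ] [ 0.32950729 -1.21874811 -1.        ]
0 [0.49573541 0.00231786 0.012     ] [[534.99637266 397.99188987]]
  on head top [[395.12879654 419.56245708]]
0.028 [ 0.50496162 -0.03180708  0.012     ] [[621.12123938 373.41969625]]
  on head top [[484.85395658 393.99296093]]
```

View pics/t6.png

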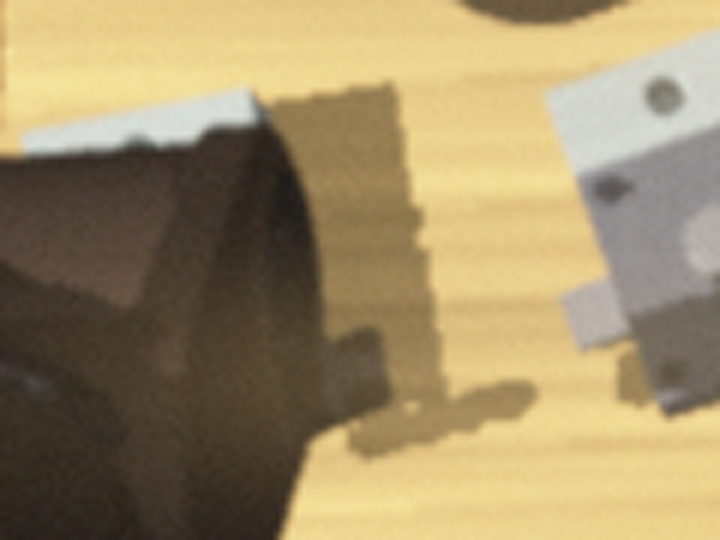

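Both the side view and the fingertip's shadow put the tip about 27 mm higher than reported. Going down to a reported z of 0.062 is safe either way, since the casting top is at 0.052.

Request:
servo_tool --pt "0.001 0 0.012 0 0 0 0" --pt "0.001 0 0.023 0 0 0 0" --pt "0.001 0 0.023 0 0 0 0" --pt "0.001 0 0.023 0 0 0 0" --pt "0.001 0 0.023 0 0 0 0"

```text
t: 3.52
tool_pos: [0.4709, 0.0913, 0.0626]
tool_rot: [-3.141, 0.002, -2.965]
wrist_force: [-0.2, 0.1, 0.2]
finger_gap: -0.0003
```

```bash
python3 -c "
from h import *
to([.4714,.0916,.062],190);s=cam('side');print(proj(s,r.state()['tool_pos']));crop(s,220,170,80,60,10,'pics/s6.png');t=cam('top');crop(t,190,200,120,90,6,'pics/t7.png')"
```

```text
pos [0.4709 0.0913 0.0626] shift [-0.0005  0.0002  0.0006] rot [-0.01  0.14  0.09] F [-0.15  0.12  0.18] t 3.5167
[[248.33945123 225.29660023]]
```

View pics/s6.png

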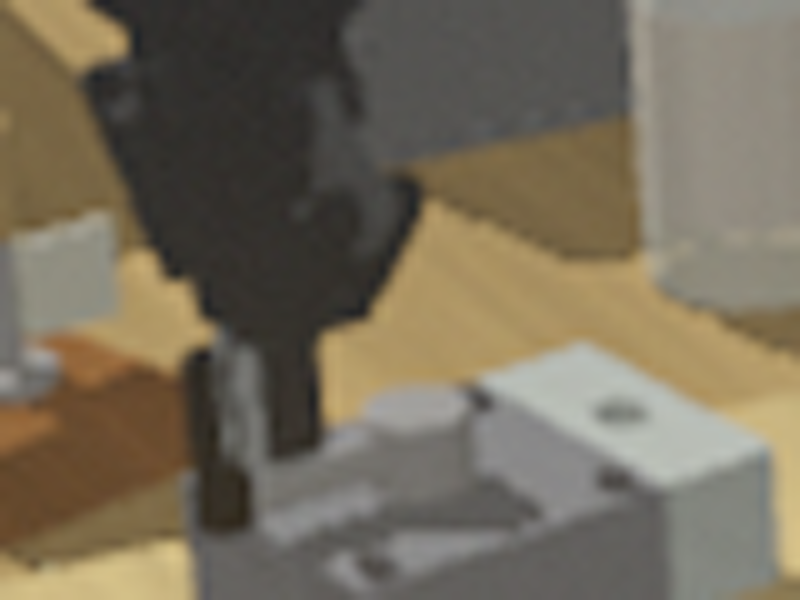

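View pics/t7.png

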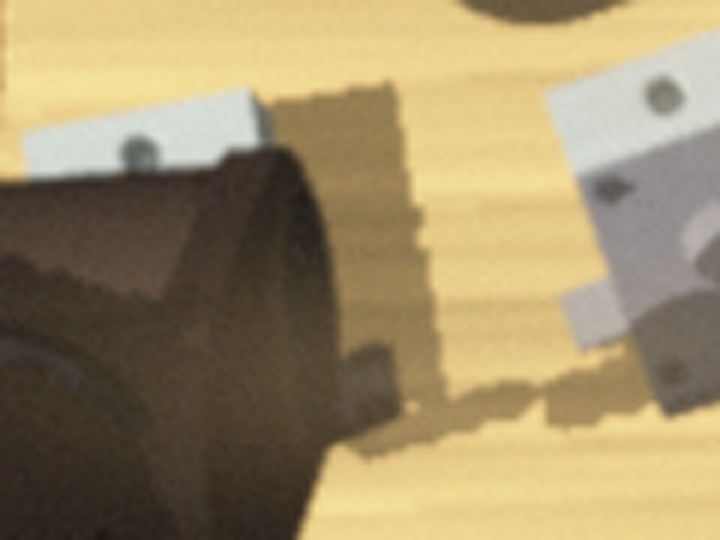

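The side view shows the tip at about row 215, where the reported pose predicts 225. The fingers still end about 26 mm above the reported TCP, at roughly z = 0.088. I'll push at a reported z of 0.072, which is on the clear part of the handle under either reading.

Request:
servo_tool --pt "0 0 -0.009 0 0 0 0" --pt "0 0 -0.009 0 0 0 0" --pt "0 0.003 -0.009 0 0 0 0" --pt "0 0.006 -0.009 0 0 0 0" --pt "0 0.009 -0.009 0 0 0 0" --pt "0 0.009 -0.009 0 0 0 0" --pt "0 0.009 -0.009 0 0 0 0"

```text
t: 4.2
tool_pos: [0.4693, 0.1004, 0.0716]
tool_rot: [-3.141, 0.003, -2.965]
wrist_force: [0.1, -0.1, -0.9]
finger_gap: -0.0001
```

Request:
servo_tool --pt "0 0.001 0 0 0 0 0" --pt "0 0.002 0 0 0 0 0" --pt "0 0.002 0 0 0 0 0"

```text
t: 4.45
tool_pos: [0.4689, 0.1025, 0.0715]
tool_rot: [-3.141, 0.002, -2.965]
wrist_force: [0.4, 0.2, 0.7]
finger_gap: 0.0
```

Request:
servo_tool --pt "0 0.001 0 0 0 0 0" --pt "0 0.002 0 0 0 0 0" --pt "0 0.002 0 0 0 0 0"

```text
t: 4.7
tool_pos: [0.4685, 0.1046, 0.0715]
tool_rot: [-3.141, 0.002, -2.965]
wrist_force: [0.4, -0.5, -0.8]
finger_gap: -0.0002
```

Request:
servo_tool --pt "0 0.001 0 0 0 0 0" --pt "0 0.002 0 0 0 0 0" --pt "0 0.002 0 0 0 0 0"

```text
t: 4.95
tool_pos: [0.4681, 0.1067, 0.0715]
tool_rot: [-3.141, 0.002, -2.965]
wrist_force: [0.4, -1.1, 0.2]
finger_gap: -0.0002
```

Request:
servo_tool --pt "0 0.001 0 0 0 0 0" --pt "0 0.002 0 0 0 0 0" --pt "0 0.002 0 0 0 0 0"

```text
t: 5.2
tool_pos: [0.4677, 0.1087, 0.0715]
tool_rot: [-3.141, 0.002, -2.965]
wrist_force: [1.3, -1.8, 0.3]
finger_gap: -0.0001
```

Request:
servo_tool --pt "0 0.001 0 0 0 0 0" --pt "0 0.0015 0 0 0 0 0" --pt "0 0.0015 0 0 0 0 0"

```text
t: 5.45
tool_pos: [0.4673, 0.1102, 0.0714]
tool_rot: [-3.141, 0.002, -2.965]
wrist_force: [-0.4, -2.2, -0.4]
finger_gap: -0.0002
```

```bash
python3 -c "
from h import *
s=cam('side');print(proj(s,r.state()['tool_pos']),r.state()['wrist_force']);crop(s,220,170,80,60,10,'pics/s7.png')"
```

```text
[[244.00439234 219.72454635]] [-0.05299042 -1.86040908 -0.06437504]
```

View pics/s7.png

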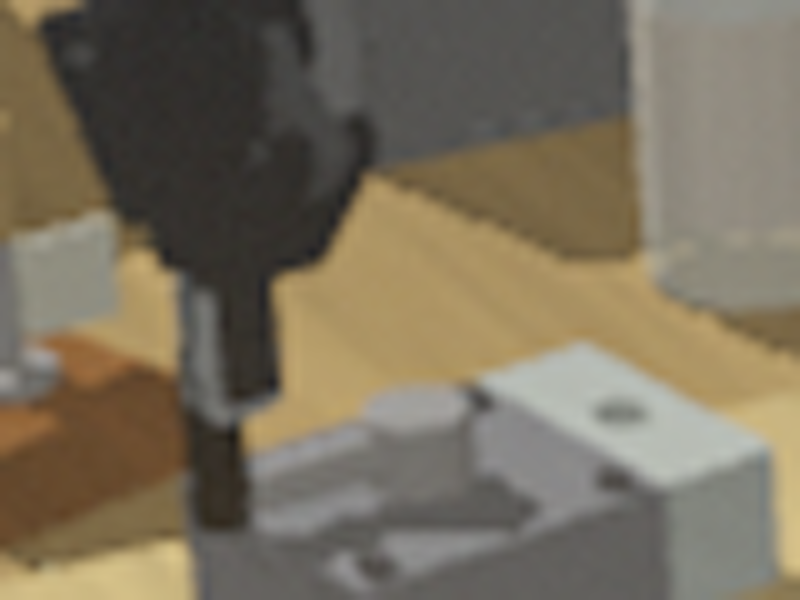

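The side view shows the fingers over the upper half of the left handle, tip at about (243,211). Contact has begun at about 2 N, so I'll push on.

Request:
servo_tool --pt "0 0.001 0 0 0 0 0" --pt "0 0.0015 0 0 0 0 0" --pt "0 0.0015 0 0 0 0 0"

```text
t: 5.75
tool_pos: [0.467, 0.1117, 0.0715]
tool_rot: [-3.141, 0.002, -2.964]
wrist_force: [-0.2, -2.5, 0.9]
finger_gap: -0.0001
```

Request:
servo_tool --pt "0 0.001 0 0 0 0 0" --pt "0 0.0015 0 0 0 0 0" --pt "0 0.0015 0 0 0 0 0"

```text
t: 6.0
tool_pos: [0.4666, 0.1133, 0.0714]
tool_rot: [-3.141, 0.002, -2.964]
wrist_force: [-1.1, -1.2, 0.4]
finger_gap: -0.0001
```

Request:
servo_tool --pt "0 0.001 0 0 0 0 0" --pt "0 0.002 0 0 0 0 0" --pt "0 0.003 0 0 0 0 0" --pt "0 0.003 0 0 0 0 0"

```text
t: 6.33
tool_pos: [0.466, 0.1164, 0.0714]
tool_rot: [-3.141, 0.002, -2.964]
wrist_force: [-1.2, -1.4, 0.3]
finger_gap: -0.0001
```

Request:
servo_tool --pt "0 0.001 0 0 0 0 0" --pt "0 0.002 0 0 0 0 0" --pt "0 0.003 0 0 0 0 0" --pt "0 0.003 0 0 0 0 0"

```text
t: 6.67
tool_pos: [0.4655, 0.1196, 0.0714]
tool_rot: [-3.141, 0.002, -2.964]
wrist_force: [-0.4, -2.1, -0.2]
finger_gap: 0.0001
```

```bash
python3 -c "
from h import *
s=cam('side');print(proj(s,r.state()['tool_pos']),r.state()['wrist_force'],r.state()['tool_pos']);crop(s,220,170,80,60,10,'pics/s8.png')"
```

```text
[[242.03975291 218.51794369]] [-0.40503061 -1.70769521  0.11372248] [0.46556994 0.11952491 0.0714526 ]
```

View pics/s8.png

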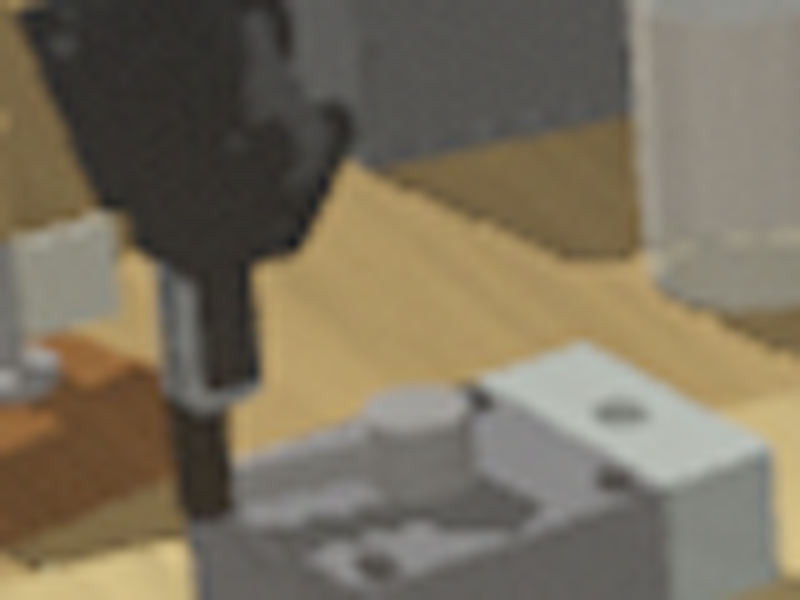

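The side view shows the handle foot has moved from (242,223) to (240,222), about 11 mm of travel at only about 2 N. The left lever is the loose one. I'll follow its arc on to home.

```bash
cat >> h.py <<'E'
A=np.array([.524,.1405])
def arc(phi,off=.0225):
    a=np.radians(190-phi);u=np.array([np.cos(a),np.sin(a)]);t=np.array([np.sin(a),-np.cos(a)])
    return A+.06*u-off*t
E
python3 -c "
from h import *
for f in (0,5,10,15,20,25,30,34.4): print(f,arc(f))
for f in (16,22,28): to([*arc(f),.0715],190-f)
"
```

```text
0 [0.46881862 0.10792293]
5 [0.46618932 0.11285627]
10 [0.464 0.118]
15 [0.46226731 0.12331496]
20 [0.46100445 0.12876072]
25 [0.46022102 0.13429581]
30 [0.45992299 0.13987812]
34.4 [0.46006413 0.14479588]
pos [0.4656 0.1195 0.0715] shift [ 0.0027  0.0054 -0.0001] rot [-0.    0.11 16.17] F [-0.41 -1.71  0.11] t 6.7167
pos [0.4656 0.1195 0.0715] shift [ 0.0028  0.0121 -0.0001] rot [1.000e-02 1.100e-01 2.217e+01] F [-0.41 -1.71  0.11] t 6.7167
pos [0.4656 0.1195 0.0715] shift [ 0.0023  0.0188 -0.0001] rot [1.000e-02 1.100e-01 2.817e+01] F [-0.41 -1.71  0.11] t 6.7167
```

Request:
servo_tool --pt "0.001 0.001 0 0 0 4 0" --pt "0.001 0.002 0 0 0 8 0" --pt "0.002 0.004 0 0 0 12 0" --pt "0.003 0.0055 0 0 0 16 0" --pt "0.003 0.0055 0 0 0 16 0"

```text
t: 7.13
tool_pos: [0.4618, 0.1246, 0.0715]
tool_rot: [3.141, 0.003, 3.037]
wrist_force: [1.3, -1.1, -0.8]
finger_gap: 0.0001
```

```bash
python3 -c "
from h import *
for f in (20,24,28): to([*arc(f),.0715],190-f)
"
```

```text
pos [0.4618 0.1246 0.0715] shift [0.0012 0.0041 0.    ] rot [0.03 0.15 4.  ] F [ 1.26 -1.07 -0.8 ] t 7.1333
pos [0.4618 0.1246 0.0715] shift [0.0023 0.0084 0.    ] rot [0.04 0.14 8.  ] F [ 1.26 -1.07 -0.8 ] t 7.1333
pos [0.4618 0.1246 0.0715] shift [0.0032 0.0128 0.    ] rot [ 0.04  0.14 12.  ] F [ 1.26 -1.07 -0.8 ] t 7.1333
```

Request:
servo_tool --pt "0.0006 0.002 0 0 0 2 0" --pt "0.0012 0.004 0 0 0 4 0" --pt "0.0018 0.006 0 0 0 6 0" --pt "0.0023 0.0084 0 0 0 8 0" --pt "0.0023 0.0084 0 0 0 8 0"

```text
t: 7.55
tool_pos: [0.4604, 0.1334, 0.0715]
tool_rot: [3.141, 0.003, 2.898]
wrist_force: [0.6, -1.5, -0.1]
finger_gap: -0.0002
```

Request:
servo_tool --pt "0.0006 0.002 0 0 0 2 0" --pt "0.0008 0.004 0 0 0 4 0" --pt "0.0008 0.004 0 0 0 4 0"

```text
t: 7.8
tool_pos: [0.4603, 0.1375, 0.0715]
tool_rot: [3.141, 0.002, 2.83]
wrist_force: [-1.4, -1.4, 0.2]
finger_gap: -0.0
```

```bash
python3 -c "
from h import *
for f in (28,32,34.4): to([*arc(f),.0715],190-f)
s=cam('side');crop(s,220,170,80,60,10,'pics/s9.png')
"
```

```text
pos [0.4603 0.1375 0.0715] shift [ 0.0004  0.     -0.    ] rot [0.05 0.1  0.12] F [-1.35 -1.42  0.24] t 7.8
pos [0.4603 0.1375 0.0715] shift [ 0.0018  0.0043 -0.    ] rot [0.05 0.1  4.12] F [-1.35 -1.42  0.24] t 7.8
pos [0.4603 0.1375 0.0715] shift [ 0.0025  0.0069 -0.    ] rot [0.05 0.1  6.52] F [-1.35 -1.42  0.24] t 7.8
```

View pics/s9.png

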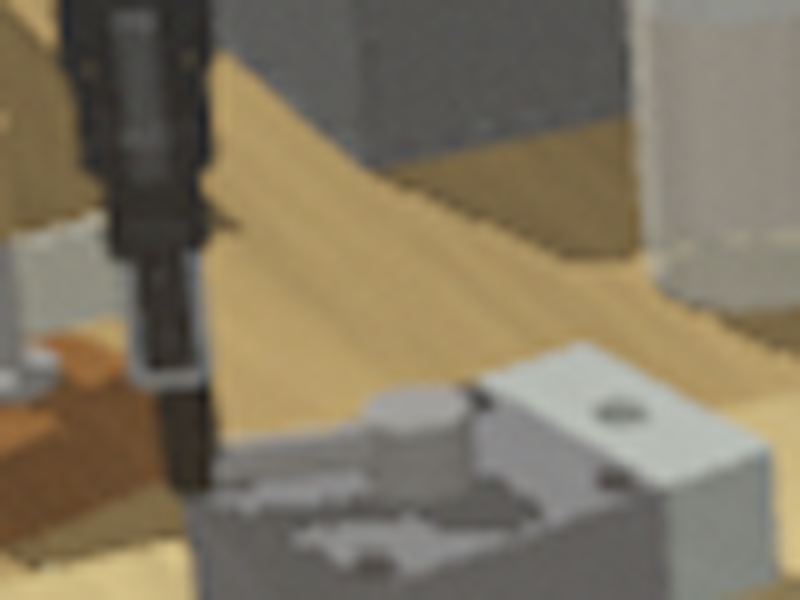

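The side view shows the handle well round, with its foot at about (239,218). It sits near the +x edge of the fingers, so I'll shift about 4 mm inwards while continuing.

Request:
servo_tool --pt "-0.002 0.001 0 0 0 1 0" --pt "-0.004 0.002 0 0 0 2 0" --pt "-0.004 0.003 0 0 0 3 0" --pt "-0.004 0.003 0 0 0 3 0"

```text
t: 8.18
tool_pos: [0.4653, 0.1391, 0.0714]
tool_rot: [3.141, 0.002, 2.778]
wrist_force: [-1.5, -0.5, 0.5]
finger_gap: 0.0004
```

Request:
servo_tool --pt "0.0002 0.001 0 0 0 1 0" --pt "0.0004 0.0015 0 0 0 2 0" --pt "0.0004 0.0015 0 0 0 2 0"

```text
t: 8.43
tool_pos: [0.4654, 0.1407, 0.0715]
tool_rot: [3.141, 0.002, 2.741]
wrist_force: [-2.5, -1.3, 1.0]
finger_gap: 0.0001
```

Request:
servo_tool --pt "0.0002 0.001 0 0 0 1 0" --pt "0.0004 0.0015 0 0 0 1 0" --pt "0.0004 0.0015 0 0 0 1 0"

```text
t: 8.68
tool_pos: [0.4656, 0.1424, 0.0715]
tool_rot: [3.14, 0.002, 2.724]
wrist_force: [-2.9, -1.9, 1.8]
finger_gap: 0.0001
```

Request:
servo_tool --pt "0.0002 0.001 0 0 0 0 0" --pt "0.0002 0.001 0 0 0 0 0"

```text
t: 8.85
tool_pos: [0.4659, 0.1436, 0.0715]
tool_rot: [3.14, 0.002, 2.724]
wrist_force: [-2.0, -2.1, 0.5]
finger_gap: -0.0002
```

Request:
servo_tool --pt "0 0.001 0 0 0 0 0" --pt "0 0.0012 0 0 0 0 0"

```text
t: 9.02
tool_pos: [0.4665, 0.1448, 0.0715]
tool_rot: [3.14, 0.002, 2.724]
wrist_force: [-2.4, -1.7, 1.2]
finger_gap: 0.0002
```

Request:
servo_tool --pt "0 0.001 0 0 0 0 0" --pt "0 0.0012 0 0 0 0 0"

```text
t: 9.18
tool_pos: [0.4664, 0.1454, 0.0713]
tool_rot: [-3.142, 0.001, 2.725]
wrist_force: [-4.0, -8.5, 2.1]
finger_gap: -0.0001
```

Request:
servo_tool --pt "0 0.001 0 0 0 0 0" --pt "0 0.0012 0 0 0 0 0"

```text
t: 9.35
tool_pos: [0.4664, 0.1457, 0.0713]
tool_rot: [-3.14, 0.0, 2.725]
wrist_force: [-5.0, -13.2, 3.3]
finger_gap: -0.0002
```

```bash
python3 -c "
from h import *
to([*arc(34.4),.0715],190-34.4)
s=cam('side');crop(s,220,170,80,60,10,'pics/s10.png')
"
```

```text
pos [0.4664 0.1457 0.0713] shift [ 0.0054 -0.0034 -0.0002] rot [-0.11  0.02  0.55] F [ -5.01 -13.18   3.29] t 9.35
```

View pics/s10.png

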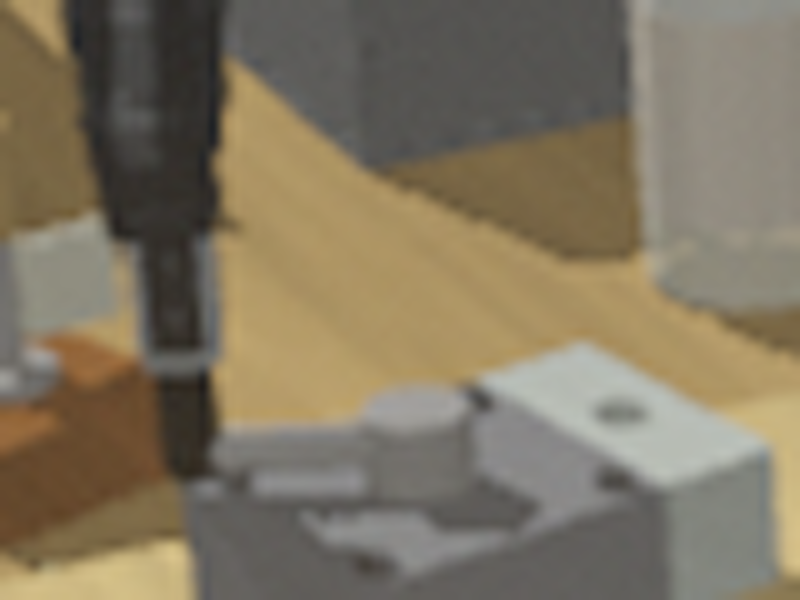

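The left lever is home: it stopped hard at about 14 N with the finger yaw turned through 34°. I'll back off and raise, and meanwhile measure the flag and its surroundings from the first pictures.

Request:
servo_tool --pt "0 -0.008 0 0 0 0 0" --pt "0 -0.02 0 0 0 0 0" --pt "0 -0.02 0 0 0 0 0" --pt "0 -0.02 -0.04 0 0 0 0" --pt "0 -0.02 -0.08 0 0 0 0" --pt "0 -0.02 -0.12 0 0 0 0" --pt "0 -0.02 -0.12 0 0 0 0" --pt "0 -0.02 -0.12 0 0 0 0"

```text
t: 10.07
tool_pos: [0.4593, 0.1276, 0.1933]
tool_rot: [3.141, 0.005, 2.725]
wrist_force: [0.2, -0.7, -0.8]
finger_gap: -0.0
```

```bash
python3 -c "
from h import *
t=cam('top');s=cam('side')
T=lambda x,y:((x+.5)/6-.5+115,(y+.5)/6-.5+255)
c=[onz(t,T(*p),.03)[:2] for p in ((90,108),(265,45),(325,215),(150,278))]
for p in c: print('rack corner',p.round(4))
print('plate end',onz(t,T(166,58),.072))
print('purple top',onz(t,T(68,453),.1),'collar',onz(t,T(155,455),.02))
print('water base',onz(t,(150,187),0),onz(t,(113,155),.2))
print(onz(t,(112/6+115,135/6+255),.11))
crop(s,160,160,180,130,4,'pics/s11.png');crop(t,110,180,190,140,4,'pics/t11.png')
to([.465,.306,.2],200)
"
```

```text
rack corner [0.4846 0.3495]
rack corner [0.5082 0.2827]
rack corner [0.4414 0.2558]
rack corner [0.4183 0.322 ]
plate end [0.49718846 0.30383635 0.072     ]
purple top [0.35160873 0.31849198 0.1       ] collar [0.35152283 0.31998233 0.02      ]
water base [0.70239123 0.32603811 0.        ] [0.70680821 0.32588228 0.2       ]
[0.46271569 0.30498942 0.11      ]
pos [0.4581 0.1274 0.1909] shift [ 0.0659  0.1661 -0.0095] rot [-1.100e-01 -4.000e-02 -4.387e+01] F [-0.47  0.83 -0.29] t 10.1667
```

View pics/s11.png

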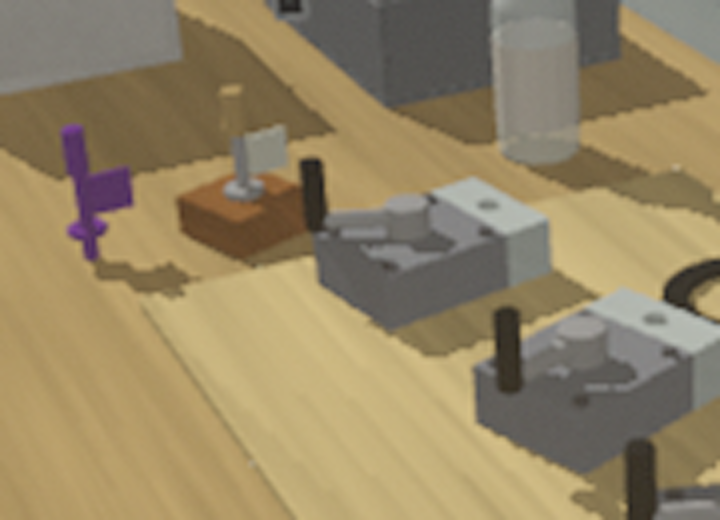

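View pics/t11.png

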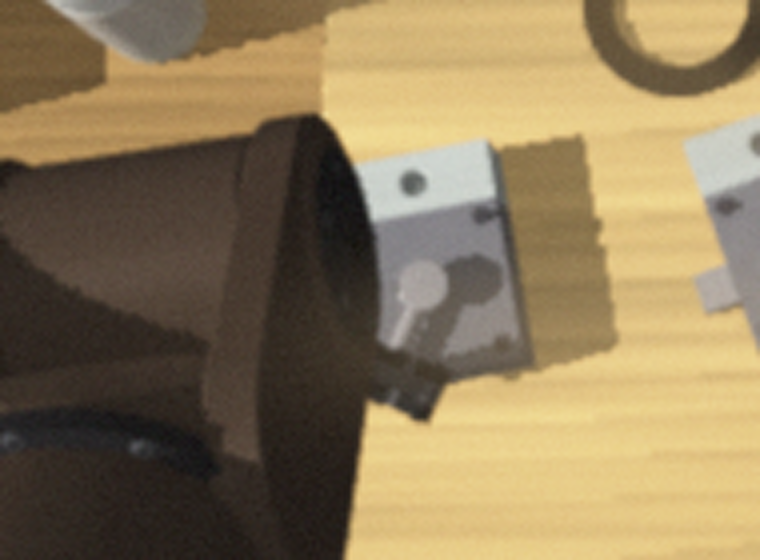

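The side view shows the left lever turned, with the handle at (314,195) in the crop and the foot beyond the head corner. The top view shows the arm swung by about 35°. The flag stands at (0.464, 0.305) with its plate along +x, so I'll move over it with the jaws open at yaw 180.

```bash
python3 -c "
from h import *
to([.464,.305,.2],180)
"
```

```text
pos [0.4581 0.1274 0.1909] shift [ 0.0664  0.1648 -0.0095] rot [-1.100e-01 -2.000e-02 -2.387e+01] F [-0.47  0.83 -0.29] t 10.1667
```

Request:
servo_tool --pt "0.017 0.041 -0.0095 0 0 -6 0" --pt "0.033 0.082 -0.0095 0 0 -12 1" --pt "0.05 0.123 -0.0095 0 0 -18 1" --pt "0.0664 0.1648 -0.0095 0 0 -23.9 1" --pt "0.0664 0.1648 -0.0095 0 0 -23.9 1" --pt "0.0664 0.1648 -0.0095 0 0 -23.9 1" --pt "0.0664 0.1648 -0.0095 0 0 -23.9 1" --pt "0.0664 0.1648 -0.0095 0 0 -23.9 1" --pt "0.0664 0.1648 -0.0095 0 0 -23.9 1" --pt "0.0664 0.1648 -0.0095 0 0 -23.9 1" --pt "0.0664 0.1648 -0.0095 0 0 -23.9 1"

```text
t: 11.08
tool_pos: [0.4642, 0.3042, 0.2002]
tool_rot: [-3.14, -0.001, 3.141]
wrist_force: [-0.4, -0.7, 0.2]
finger_gap: 0.0856
```

```bash
python3 -c "
from h import *
to([.464,.305,.11],180)
s=cam('side');t=cam('top');crop(s,170,90,100,140,4,'pics/s12.png');crop(t,60,180,190,140,4,'pics/t12.png');print(proj(s,r.state()['tool_pos']))
"
```

```text
pos [0.4642 0.3042 0.2002] shift [0.0002 0.001  0.0902] rot [-0.1  -0.04 -0.06] F [-0.44 -0.67  0.19] t 11.0833
[[212.98719426 150.72608801]]
```

View pics/s12.png

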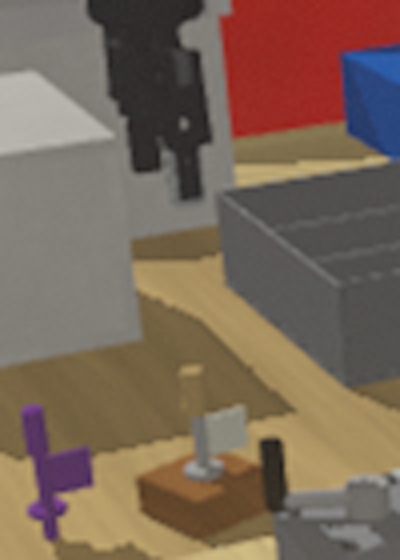

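View pics/t12.png

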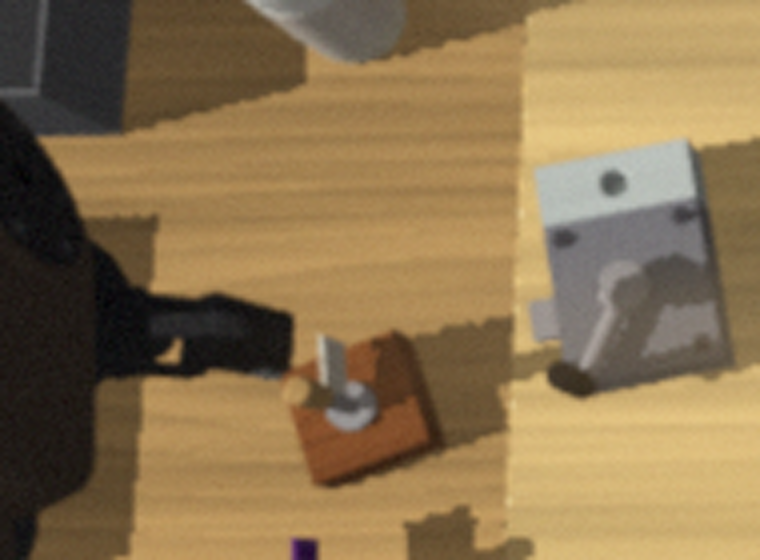

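```bash
python3 -c "
from h import *
s=cam('side');t=cam('top')
T=lambda x,y:((x+.5)/4-.5+60,(y+.5)/4-.5+180)
S=lambda x,y:((x+.5)/4-.5+170,(y+.5)/4-.5+90)
print('-y tip lower corners', tri(t,T(285,372),s,S(178,196)),tri(t,T(292,345),s,S(190,198)))
m=(np.array(S(145,170))+S(190,199))/2
print('mid',m,onz(s,m,.24),onz(s,m,.226),onz(s,m,.213))
g=np.array(onz(s,S(190,90+0),.11));print(g)
"
```

```text
-y tip lower corners (array([0.45494357, 0.25080204, 0.24969804]), np.float64(0.0016207309997245461)) (array([0.46537718, 0.25022184, 0.24707172]), np.float64(0.003734398173834942))
mid [211.5  135.75] [0.46693657 0.3106584  0.24      ] [0.48008543 0.356529   0.226     ] [0.49229507 0.39912314 0.213     ]
[0.71212993 1.04212743 0.11      ]
```

Triangulating the open fingertip gives (0.465, 0.250, 0.247). That matches the reported x and y, but sits about 27 mm higher than reported plus the 13 mm swing-back. A reported z of 0.052 puts the pads on the grip under either reading.

Request:
servo_tool --pt "0 0.001 0.035 0 0 0 1" --pt "0 0.001 0.07 0 0 0 1" --pt "0 0.001 0.105 0 0 0 1" --pt "0 0.001 0.13 0 0 0 1" --pt "0 0.001 0.148 0 0 0 1" --pt "0 0.001 0.148 0 0 0 1" --pt "0 0.001 0.148 0 0 0 1" --pt "0 0.001 0.148 0 0 0 1"

```text
t: 11.95
tool_pos: [0.4646, 0.3058, 0.0533]
tool_rot: [-3.141, 0.001, 3.142]
wrist_force: [0.1, 0.3, 0.1]
finger_gap: 0.0854
```

```bash
python3 -c "
from h import *
to([.464,.305,.052],180)
s=cam('side');t=cam('top');crop(s,180,150,80,80,7,'pics/s13.png');crop(t,80,220,120,90,6,'pics/t13.png')
"
```

```text
pos [0.4646 0.3058 0.0533] shift [ 0.0006 -0.0008  0.0013] rot [-0.06  0.04 -0.  ] F [0.1  0.29 0.06] t 11.95
```

View pics/s13.png

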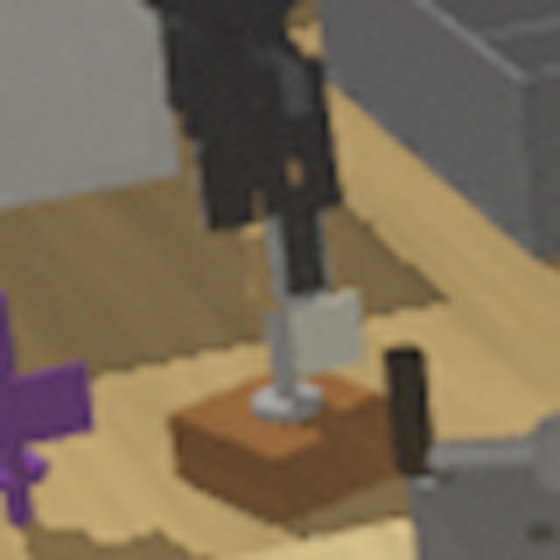

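View pics/t13.png

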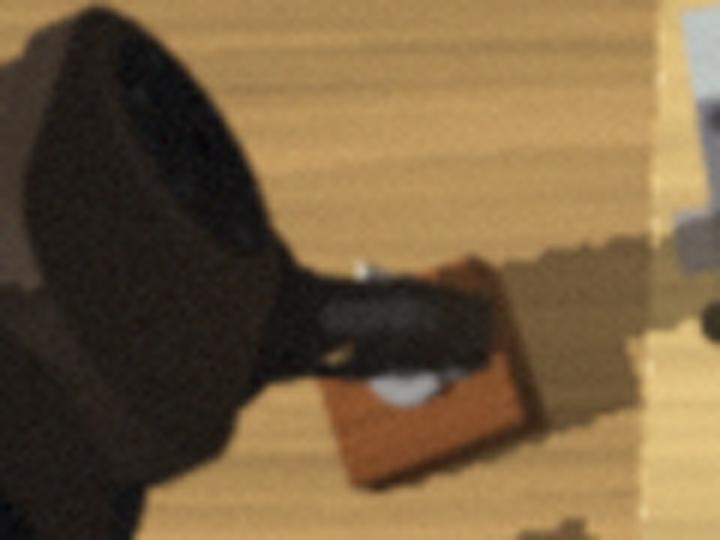

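```bash
python3 -c "
from h import *
s=cam('side');p=r.state()['tool_pos']
for dz in (.027,.04): 
  for dy in(-.0425,-.057,.0425,.057,0):
    q=(proj(s,[p[0],p[1]+dy,p[2]+dz])[0]-[180,150]+.5)*7-.5; print(dz,dy,q.round(0))
for z in (.035,.1,.11): print(z,((proj(s,[.464,.305,z])[0]-[180,150]+.5)*7-.5).round(0))
"
```

```text
0.027 -0.0425 [303. 327.]
0.027 -0.057 [315. 339.]
0.027 0.0425 [236. 257.]
0.027 0.057 [225. 245.]
0.027 0 [269. 291.]
0.04 -0.0425 [300. 296.]
0.04 -0.057 [312. 309.]
0.04 0.0425 [232. 227.]
0.04 0.057 [221. 216.]
0.04 0 [265. 261.]
0.035 [281. 394.]
0.1 [262. 247.]
0.11 [260. 224.]
```

The side view shows the grip at about x=255 in the crop, between fingertips at (230,228) and (300,295). The grip is 1–3 mm to -x of the jaw centre, so I'll shift 2 mm and close.

Request:
servo_tool --pt "0.002 -0.0005 0.001 0 0 0 1" --pt "0.002 -0.0005 0.001 0 0 0 0.5" --pt "0.002 -0.0005 0.001 0 0 0 0.3" --pt "0.002 -0.0005 0.001 0 0 0 0.1" --pt "0.002 -0.0005 0.001 0 0 0 0" --pt "0.002 -0.0005 0.001 0 0 0 0" --pt "0.002 -0.0005 0.001 0 0 0 0" --pt "0.002 -0.0005 0.001 0 0 0 0" --pt "0.002 -0.0005 0.001 0 0 0 0" --pt "0.002 -0.0005 0.001 0 0 0 0" --grip_force 30

```text
t: 12.93
tool_pos: [0.4626, 0.3053, 0.0526]
tool_rot: [-3.141, 0.001, -3.141]
wrist_force: [0.3, -0.7, 1.8]
finger_gap: 0.0149
```

```bash
python3 -c "
from h import *
to([.464,.305,.13],180)
s=cam('side');t=cam('top');crop(s,180,150,80,80,7,'pics/s14.png')
"
```

```text
pos [0.4626 0.3053 0.0526] shift [-0.0015 -0.0004 -0.0774] rot [-0.04  0.09  0.01] F [ 0.3  -0.65  1.77] t 12.9333
```

View pics/s14.png

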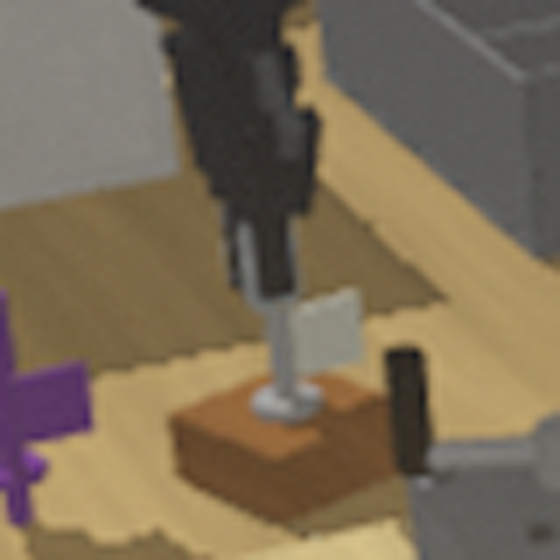

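The side view shows the fingers closed round the grip, gap 15 mm with little side force, and the flag standing straight. I'll lift it.

Request:
servo_tool --pt "0 0 -0.02 0 0 0 0" --pt "0 0 -0.05 0 0 0 0" --pt "0 0 -0.08 0 0 0 0" --pt "0 0 -0.11 0 0 0 0" --pt "0 0 -0.11 0 0 0 0" --pt "0 0 -0.11 0 0 0 0"

```text
t: 13.53
tool_pos: [0.4628, 0.3056, 0.1637]
tool_rot: [3.141, 0.004, -3.141]
wrist_force: [-0.3, -0.6, -1.3]
finger_gap: 0.0152
```

```bash
python3 -c "
from h import *
to([.590,.1525,.145],180)
s=cam('side');t=cam('top');crop(s,180,110,80,100,6,'pics/s15.png');crop(t,50,200,160,110,5,'pics/t15.png')
"
```

```text
pos [0.4628 0.3056 0.1637] shift [-0.1271 -0.1532  0.0191] rot [0.03 0.23 0.01] F [-0.33 -0.59 -1.32] t 13.5333
```

View pics/s15.png

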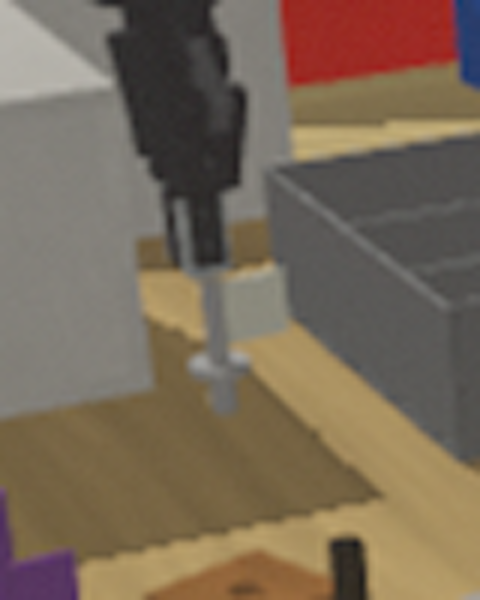

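View pics/t15.png

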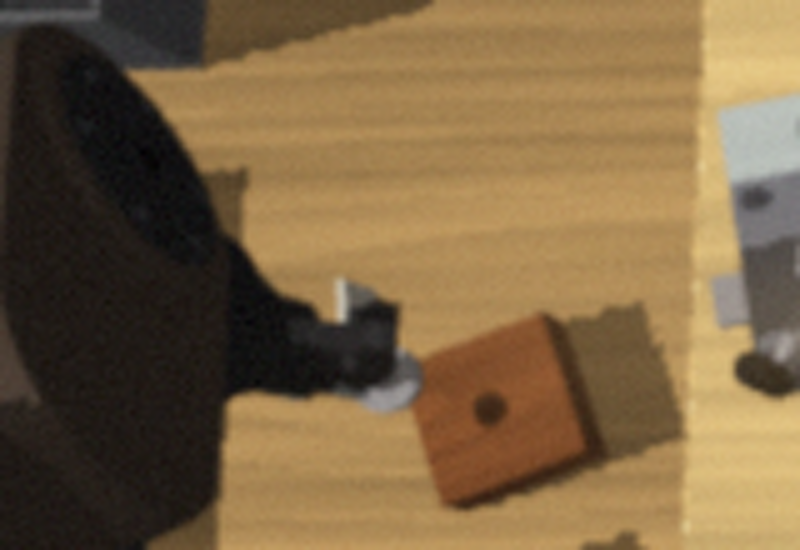

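```bash
python3 -c "
from h import *
s=cam('side');t=cam('top')
T=lambda x,y:((x+.5)/5-.5+50,(y+.5)/5-.5+200)
S=lambda x,y:((x+.5)/6-.5+180,(y+.5)/6-.5+110)
print('rack hole top',onz(t,T(490,410),.03),'side',onz(s,S(247,588),.03),tri(t,T(490,410),s,S(247,588)))
print('foot tip side z.121',onz(s,S(226,411),.121))
p=r.state()['tool_pos']
for z in (.121,.1435,.19): print(z,(proj(s,[.4628,.3056,z])[0]-[180,110]+.5)*6-.5)
print('collar tri',tri(t,T(390,378),s,S(219,366)))
"
```

```text
rack hole top [0.4627245  0.30612991 0.03      ] side [0.46601821 0.30292994 0.03      ] (array([0.46481091, 0.30605106, 0.02880737]), np.float64(0.004045928909238683))
foot tip side z.121 [0.46607185 0.30208391 0.121     ]
0.121 [216.86814166 409.97314647]
0.1435 [211.24451113 364.45243025]
0.19 [199.35405706 268.20464477]
collar tri (array([0.46465176, 0.30362077, 0.14289281]), np.float64(0.0022126694272298483))
```

The side view shows the flag hanging vertical in the jaws, collar at (219,366) and foot end at (226,411). The top view shows the empty rack hole at (490,410). I'll move by the offset from rack hole to clamp hole, about (+0.1254, -0.153), staying high first.

Request:
servo_tool --pt "-0.025 -0.03 0.004 0 0 0 0" --pt "-0.05 -0.06 0.008 0 0 0 0" --pt "-0.075 -0.09 0.012 0 0 0 0" --pt "-0.1 -0.122 0.016 0 0 0 0" --pt "-0.115 -0.14 0.019 0 0 0 0" --pt "-0.1255 -0.153 0.03 0 0 0 0" --pt "-0.1255 -0.153 0.04 0 0 0 0" --pt "-0.1255 -0.153 0.045 0 0 0 0" --pt "-0.1255 -0.153 0.045 0 0 0 0" --pt "-0.1255 -0.153 0.045 0 0 0 0" --pt "-0.1255 -0.153 0.045 0 0 0 0"

```text
t: 14.65
tool_pos: [0.5869, 0.1532, 0.1166]
tool_rot: [-3.14, -0.001, -3.14]
wrist_force: [0.2, -0.5, -0.5]
finger_gap: 0.0151
```

```bash
python3 -c "
from h import *
to([.588,.1525,.105],180)
s=cam('side');t=cam('top');crop(s,240,160,80,60,10,'pics/s16.png');crop(t,170,190,100,75,8,'pics/t16.png')
"
```

```text
pos [0.5869 0.1532 0.1166] shift [-0.0011 -0.0006  0.0116] rot [-0.09 -0.03  0.09] F [ 0.18 -0.55 -0.47] t 14.65
```

View pics/s16.png

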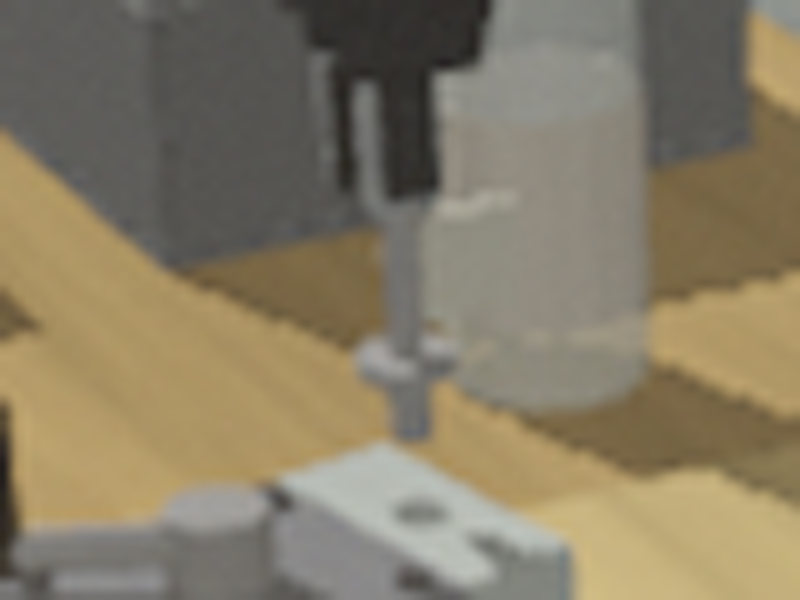

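View pics/t16.png

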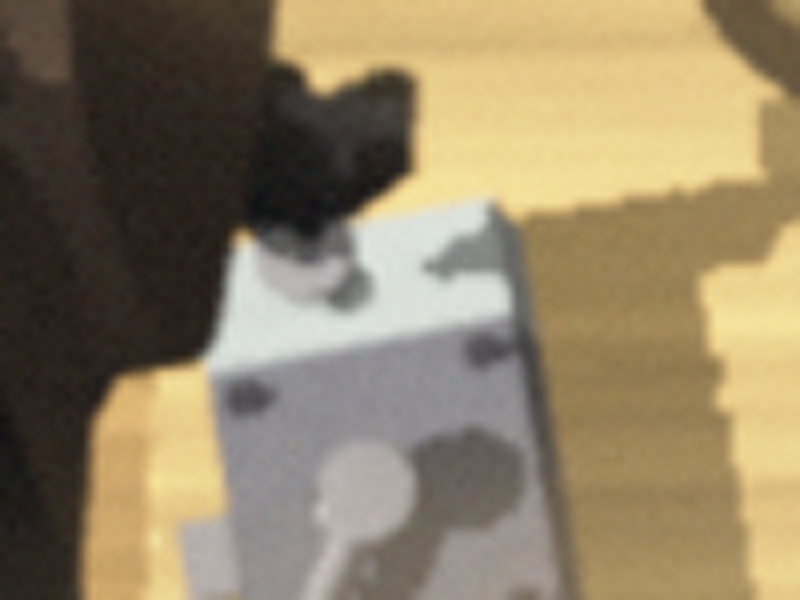

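```bash
cat > hh.py <<'E'
from h import *
def chk(cs,cc,foot,hole,zf,ct,ctc,col,holet):
    s=cam('side');t=cam('top');p=r.state()['tool_pos']
    S=lambda q:((q[0]+.5)/cc-.5+cs[0],(q[1]+.5)/cc-.5+cs[1])
    a=onz(s,S(foot),zf);b=onz(s,S(hole),.052);print('side foot',a[:2].round(4),'hole',b[:2].round(4),'d',(b-a)[:2].round(4))
    if col:
        T=lambda q:((q[0]+.5)/ctc-.5+ct[0],(q[1]+.5)/ctc-.5+ct[1])
        a=onz(t,T(col),zf+.0225);b=onz(t,T(holet),.052);print('top collar',a[:2].round(4),'hole',b[:2].round(4),'d',(b-a)[:2].round(4))
E
python3 -c "
from hh import *
z=r.state()['tool_pos'][2]-.0426
chk((240,160),10,(411,432),(421,513),z,(170,190),8,(308,262),(350,288))
chk((240,160),10,(411,435),(421,513),z,(170,190),8,(308,262),(350,288))
"
```

```text
side foot [0.5901 0.1527] hole [0.5897 0.1483] d [-0.0004 -0.0044]
top collar [0.5854 0.1521] hole [0.5885 0.1517] d [ 0.0031 -0.0004]
side foot [0.5893 0.1509] hole [0.5897 0.1483] d [ 0.0004 -0.0026]
top collar [0.5854 0.1521] hole [0.5885 0.1517] d [ 0.0031 -0.0004]
```

The side view shows the foot end at (411,433) above the hole at (421,513), so they are nearly in line. I'll lower to just above the mouth and check again.

Request:
servo_tool --pt "-0.0015 -0.001 0.006 0 0 0 0" --pt "-0.0015 -0.001 0.012 0 0 0 0" --pt "-0.0015 -0.001 0.016 0 0 0 0" --pt "-0.0015 -0.001 0.016 0 0 0 0" --pt "-0.0015 -0.001 0.016 0 0 0 0"

```text
t: 15.37
tool_pos: [0.5887, 0.1512, 0.1002]
tool_rot: [-3.14, -0.001, -3.141]
wrist_force: [-0.8, 0.2, -0.8]
finger_gap: 0.0148
```

```bash
python3 -c "
from h import *
to([.588,.152,.0966],180)
s=cam('side');t=cam('top');crop(s,260,180,50,40,16,'pics/s17.png');crop(t,190,200,60,45,13,'pics/t17.png')
"
```

```text
pos [0.5887 0.1512 0.1002] shift [0.0007 0.0008 0.0036] rot [-0.1  -0.06  0.01] F [-0.76  0.25 -0.8 ] t 15.3667
```

View pics/s17.png

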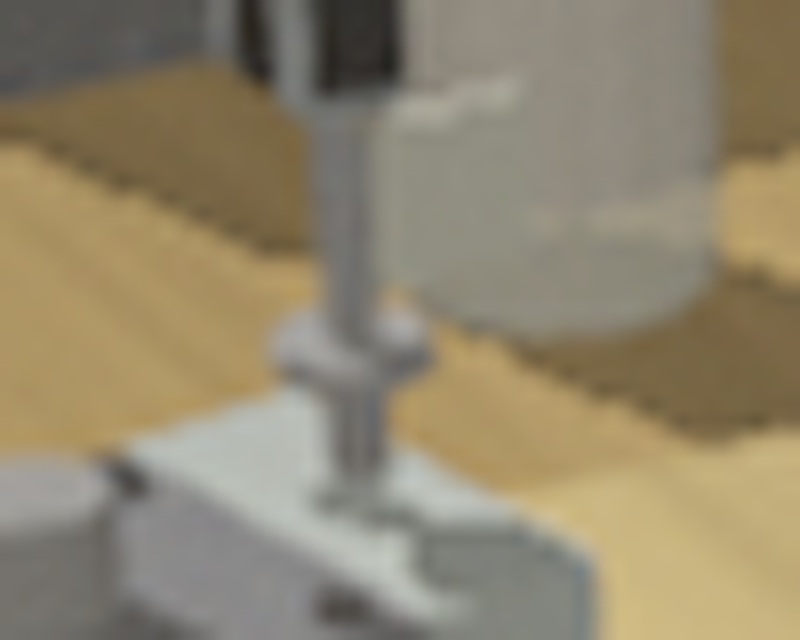

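View pics/t17.png

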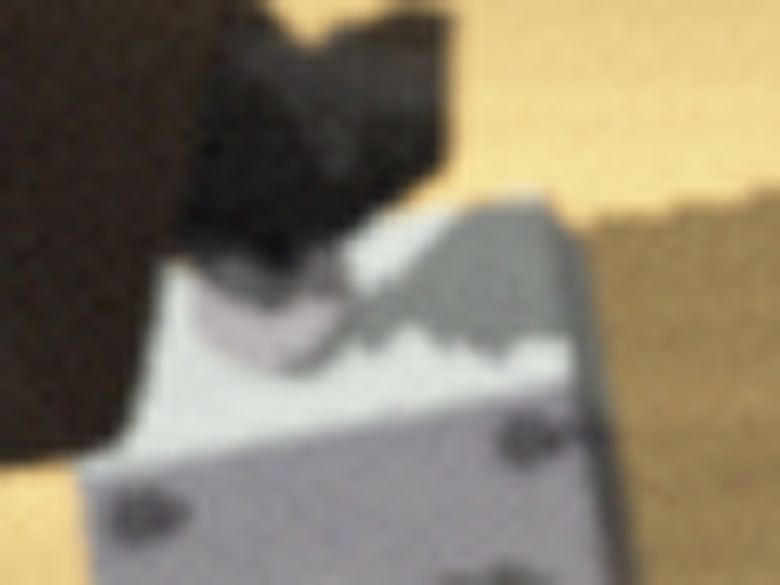

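```bash
python3 -c "
from hh import *
z=r.state()['tool_pos'][2]-.0426;print(z)
for v in (476,482): chk((260,180),16,(357,v),(354,501),z,(190,200),13,(273,290),(0,0))
t=cam('top')
print('hole from t16', onz(t,(350.5/8-.5+170,288.5/8-.5+190),.052), 'from t1',onz(t,(169.5/6-.5+185,184.5/6-.5+195),.052))
"
```

```text
0.058128679366254626
side foot [0.5891 0.145 ] hole [0.5897 0.1483] d [0.0006 0.0033]
top collar [0.5904 0.1509] hole [0.6526 0.2098] d [0.0621 0.0589]
side foot [0.5881 0.1428] hole [0.5897 0.1483] d [0.0016 0.0055]
top collar [0.5904 0.1509] hole [0.6526 0.2098] d [0.0621 0.0589]
hole from t16 [0.5885073  0.15173098 0.052     ] from t1 [0.58927944 0.15306728 0.052     ]
```

Side and top both put the hole about 2 mm to +y, so I'll correct to (0.588, 0.153) and lower gently, watching the force.

Request:
servo_tool --pt "0.0005 0.0018 0 0 0 0 0" --pt "0.0005 0.0018 0 0 0 0 0" --pt "0.0005 0.0018 0.003 0 0 0 0" --pt "0.0005 0.0018 0.006 0 0 0 0" --pt "0.0005 0.0018 0.006 0 0 0 0"

```text
t: 16.13
tool_pos: [0.5881, 0.153, 0.0942]
tool_rot: [-3.14, -0.001, -3.141]
wrist_force: [0.2, -0.9, -1.3]
finger_gap: 0.0151
```

Request:
servo_tool --pt "0 0 0.002 0 0 0 0" --pt "0 0 0.003 0 0 0 0" --pt "0 0 0.003 0 0 0 0"

```text
t: 16.38
tool_pos: [0.588, 0.153, 0.0908]
tool_rot: [-3.14, -0.001, -3.141]
wrist_force: [-0.2, 0.6, -0.4]
finger_gap: 0.0146
```

Request:
servo_tool --pt "0 0 0.003 0 0 0 0" --pt "0 0 0.006 0 0 0 0" --pt "0 0 0.006 0 0 0 0"

```text
t: 16.63
tool_pos: [0.5877, 0.1529, 0.0841]
tool_rot: [-3.14, -0.002, -3.141]
wrist_force: [-0.7, -0.2, -0.9]
finger_gap: 0.0147
```

Request:
servo_tool --pt "0 0 0.003 0 0 0 0" --pt "0 0 0.006 0 0 0 0" --pt "0 0 0.006 0 0 0 0"

```text
t: 16.88
tool_pos: [0.5874, 0.1528, 0.0774]
tool_rot: [-3.139, -0.003, -3.141]
wrist_force: [-0.4, -0.6, -1.2]
finger_gap: 0.0144
```

Request:
servo_tool --pt "0 0 0.002 0 0 0 0" --pt "0 0 0.003 0 0 0 0" --pt "0 0 0.003 0 0 0 0"

```text
t: 17.13
tool_pos: [0.5875, 0.1528, 0.0746]
tool_rot: [-3.14, -0.003, -3.141]
wrist_force: [-1.0, -1.1, 2.9]
finger_gap: 0.015
```

```bash
python3 -c "
from h import *
to([.588,.153,.0746],180)
s=cam('side');t=cam('top');crop(s,260,180,50,40,16,'pics/s18.png')
"
```

```text
pos [0.5875 0.1528 0.0746] shift [-0.0005  0.0002  0.    ] rot [-0.12 -0.16  0.02] F [-1.04 -1.08  2.88] t 17.1333
```

View pics/s18.png

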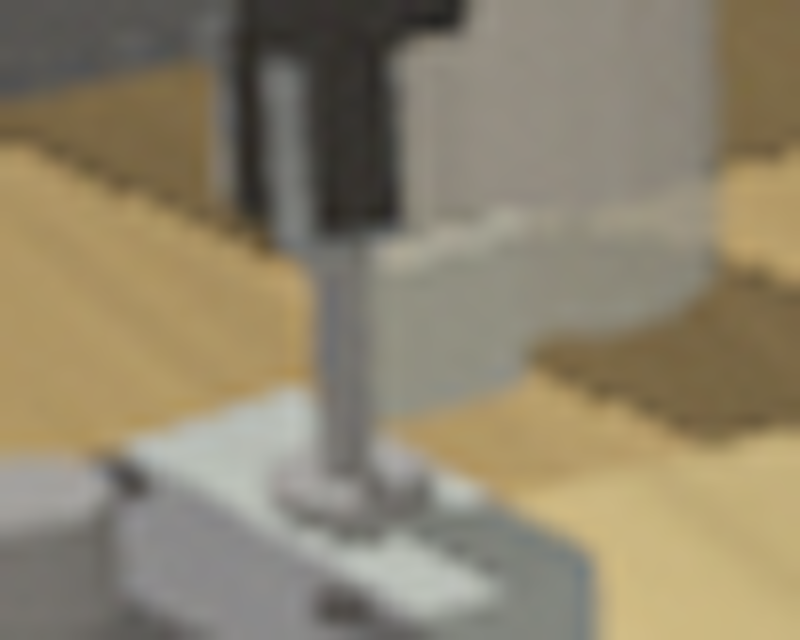

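The side view shows the collar on the boss, at about (350,490), with 3 N upward. I'll press slightly, release and lift.

Request:
servo_tool --pt "0 0 0.0005 0 0 0 0" --pt "0 0 0.001 0 0 0 0" --pt "0 0 0.001 0 0 0 0"

```text
t: 17.48
tool_pos: [0.5877, 0.1528, 0.0746]
tool_rot: [-3.14, -0.002, -3.141]
wrist_force: [-3.3, -1.7, 10.9]
finger_gap: 0.0152
```

Request:
servo_tool --pt "0 0 0 0 0 0 0.3" --pt "0 0 0 0 0 0 0.6" --pt "0 0 0 0 0 0 0.8" --pt "0 0 0 0 0 0 0.8" --pt "0 0 0 0 0 0 0.8" --pt "0 0 0 0 0 0 0.8" --pt "0 0 -0.02 0 0 0 0.8" --pt "0 0 -0.05 0 0 0 0.8" --pt "0 0 -0.09 0 0 0 0.8" --pt "0 0 -0.13 0 0 0 0.8" --pt "0 0 -0.16 0 0 0 0.8" --pt "0 0 -0.16 0 0 0 0.8" --pt "0 0 -0.16 0 0 0 0.8"

```text
t: 18.57
tool_pos: [0.5884, 0.1533, 0.2361]
tool_rot: [-3.14, 0.001, -3.141]
wrist_force: [-0.2, -0.3, -0.7]
finger_gap: 0.068
```

```bash
python3 -c "
from h import *
to([.588,.153,.0746],180)
s=cam('side');t=cam('top');crop(s,220,150,100,75,8,'pics/s19.png');crop(t,110,170,130,100,6,'pics/t19.png')
"
```

```text
pos [0.5884 0.1533 0.2361] shift [ 0.0006 -0.      0.1615] rot [-0.09  0.08  0.03] F [-0.23 -0.29 -0.74] t 18.5667
```

View pics/s19.png

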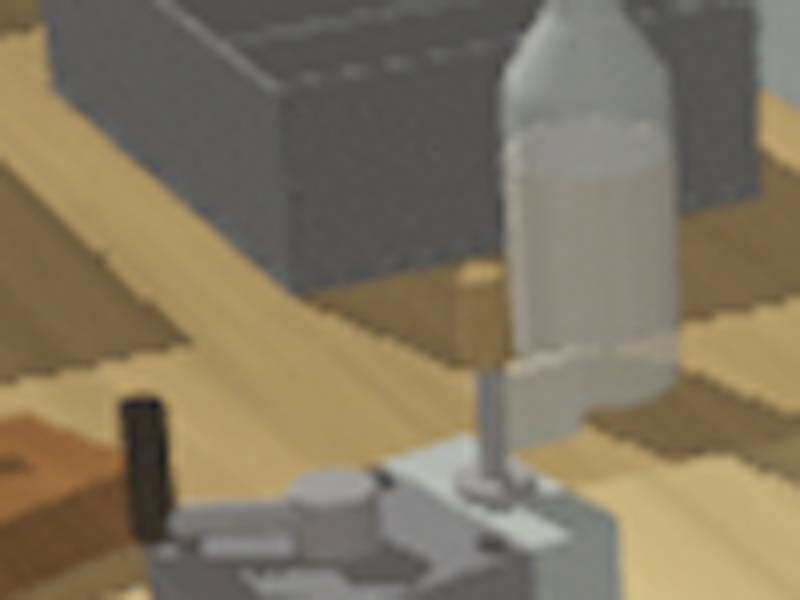

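View pics/t19.png

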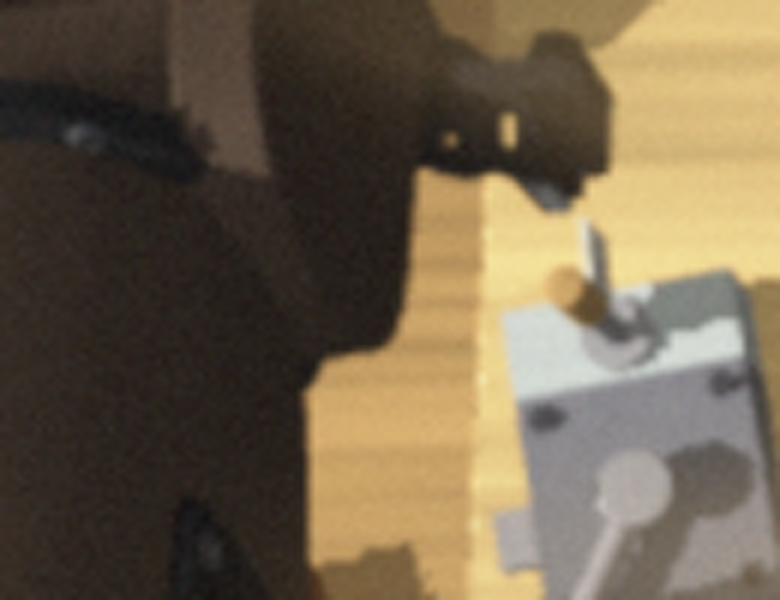

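The side view shows the flag upright with its collar flush on the boss at (492,485) and the fingers clear. The lever arm points to about 154°, and home would be 155.6°. I'll hand in.

```bash
python3 -c "
from rig import r
print(r.close_job())"
```

```text
the job is handed in; nothing more can be done
None
```

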